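# Stow the springs and plates of a dismantled clamp

## Task

Put away the parts of the dismantled spring clamp: swing the keeper bar of the slotted rack clear of the slots, take every plate from the easel and stand it on edge, fully down, in a rack slot of its own, then swing the keeper back across the plates. Also thread every coil spring fully home over a rod of its own size on the rod stand, large on thick and small on thin, one to a rod, turning it a little when the wire bent across its bore catches on the rod, until that wire slides down along the rod's flat. Leave the other things on the bench alone.

Things in the scene. Friction and masses are not known exactly. Their poses are not given: they have to be found in the camera images.
- rod_stand: fixed aluminium base plate 130 x 130 x 12 mm with four upright flatted steel rods, two thick and two thin, at the corners of a 75 mm square (equal kinds on a diagonal). Origin: centre of the underside, z up; the rods' flats face its -x
- rod_thick1 (a point): foot of a thick rod of the stand: point on the axis at the upper face of the base plate (12 mm above the bench); axes as the stand's. Rod 22 mm in diameter, 60 mm tall above this point, end tapered over 4 mm, with a flat along its whole length on the stand's -x side, 5 mm from the axis
- rod_thick2 (a point): foot of a thick rod of the stand: point on the axis at the upper face of the base plate (12 mm above the bench); axes as the stand's. Rod 22 mm in diameter, 60 mm tall above this point, end tapered over 4 mm, with a flat along its whole length on the stand's -x side, 5 mm from the axis
- rod_thin1 (a point): foot of a thin rod of the stand: point on the axis at the upper face of the base plate (12 mm above the bench); axes as the stand's. Rod 16 mm in diameter, 60 mm tall above this point, end tapered over 4 mm, with a flat along its whole length on the stand's -x side, 3.5 mm from the axis
- rod_thin2 (a point): foot of a thin rod of the stand: point on the axis at the upper face of the base plate (12 mm above the bench); axes as the stand's. Rod 16 mm in diameter, 60 mm tall above this point, end tapered over 4 mm, with a flat along its whole length on the stand's -x side, 3.5 mm from the axis
- spring_large1: coil spring, stiff, large: outside 34 mm, bore 26 mm, 40 mm tall, 60 g, standing on the bench. Origin: centre of its underside, z up its axis. At both ends the wire is bent straight across the bore, along y on the -x side (inner edge 7.5 mm from the axis): it goes over its rod only with this -x side at the rod's flat, within about 0.2 rad; else the wire catches on the rod's end
- spring_large2: coil spring, stiff, large: outside 34 mm, bore 26 mm, 40 mm tall, 60 g, standing on the bench. Origin: centre of its underside, z up its axis. At both ends the wire is bent straight across the bore, along y on the -x side (inner edge 7.5 mm from the axis): it goes over its rod only with this -x side at the rod's flat, within about 0.2 rad; else the wire catches on the rod's end
- spring_small1: coil spring, stiff, small: outside 27 mm, bore 20 mm, 34 mm tall, 40 g, standing on the bench. Origin: centre of its underside, z up its axis. At both ends the wire is bent straight across the bore, along y on the -x side (inner edge 5.5 mm from the axis): it goes over its rod only with this -x side at the rod's flat, within about 0.2 rad; else the wire catches on the rod's end
- spring_small2: coil spring, stiff, small: outside 27 mm, bore 20 mm, 34 mm tall, 40 g, standing on the bench. Origin: centre of its underside, z up its axis. At both ends the wire is bent straight across the bore, along y on the -x side (inner edge 5.5 mm from the axis): it goes over its rod only with this -x side at the rod's flat, within about 0.2 rad; else the wire catches on the rod's end
- easel: fixed aluminium draining easel, base 100 x 205 x 6 mm, with a sloping board under the plates' lower part and a ledge at their foot; holds the plates side by side along its y, 64 mm apart. Origin: centre of the underside, z up; the plates' tops lean to its -x (the robot's side)
- plate_1: aluminium plate, 80 mm tall, 50 wide, 6 thick, 65 g, two dark spots on each face. Origin at its centre; z along the 80 mm (up in the rack), y along the 50 mm, x through the thickness. Starts leaning on the easel, 30 degrees from upright, top toward the easel's -x; lower edge about 14 mm above the bench, the upper 38 mm free of the board front and back
- plate_2: aluminium plate, 80 mm tall, 50 wide, 6 thick, 65 g, two dark spots on each face. Origin at its centre; z along the 80 mm (up in the rack), y along the 50 mm, x through the thickness. Starts leaning on the easel, 30 degrees from upright, top toward the easel's -x; lower edge about 14 mm above the bench, the upper 38 mm free of the board front and back
- plate_3: aluminium plate, 80 mm tall, 50 wide, 6 thick, 65 g, two dark spots on each face. Origin at its centre; z along the 80 mm (up in the rack), y along the 50 mm, x through the thickness. Starts leaning on the easel, 30 degrees from upright, top toward the easel's -x; lower edge about 14 mm above the bench, the upper 38 mm free of the board front and back
- rack: fixed grey plastic block 64 x 150 mm, 31 mm tall, with three slots side by side along its y; a post with the keeper stands 95 mm from its centre on its +y side. Origin: centre of the underside, z up
- slot_1 (a point): centre of the floor of a slot in the rack (6 mm above the bench). x along the slot, y across it, z up. The slot is 10 mm wide, 25 mm deep with 4 mm chamfers at its mouth, 64 mm long and open at its ends; slots are 40 mm apart
- slot_2 (a point): centre of the floor of a slot in the rack (6 mm above the bench). x along the slot, y across it, z up. The slot is 10 mm wide, 25 mm deep with 4 mm chamfers at its mouth, 64 mm long and open at its ends; slots are 40 mm apart
- slot_3 (a point): centre of the floor of a slot in the rack (6 mm above the bench). x along the slot, y across it, z up. The slot is 10 mm wide, 25 mm deep with 4 mm chamfers at its mouth, 64 mm long and open at its ends; slots are 40 mm apart
- keeper (a joint): angle of the keeper, a bar 155 x 12 mm swinging on the upright post: 0 = across the three slots (pointing to the rack's -y), growing counterclockwise from above to 1.5 rad = pointing to the rack's +x, slots free. Light friction (0.4 N at the knob), stays where left. Bar from 94 to 102 mm above the bench, 8 mm over seated plates
- keeper_axis (a point): point on the keeper's hinge axis, 92 mm above the bench; axes as the rack's; does not move
- keeper_knob (a point): middle of the upright round black knob (16 mm diameter, from 102 to 138 mm above the bench) on the keeper, 100 mm from the hinge axis, 128 mm above the bench; moves with the keeper
- stopwatch: stopwatch, 65 x 58 x 17 mm, bystander
- ptfe_tape: white roll of thread tape, 49 mm, 13 mm high, bystander
- hexkey: black hex key, 94 x 36 mm, 8 mm high, bystander
- marker: marker pen, 135 mm long, 16 mm high, bystander
Things that resemble listed ones, but are neither listed nor needed, are in the scene too. What is shaped like the spring_large1 but blue is not meant.

How it is judged:
By the outcome, as a careful person would: the job done as asked, in the order asked, and still so for the second after the job is handed in, with the robot touching nothing.
Of plate_1, plate_2, plate_3 only 2 to 3 are there at a start; the rules pass over those that are not, and their reading is None.
Of spring_large1, spring_large2, spring_small1, spring_small2 only 2 to 4 are there at a start; the rules pass over those that are not, and their reading is None.
At some moment in a run one of spring_large1, spring_large2, spring_small1, spring_small2 may be knocked a few centimetres aside while the robot is not near it.
It also fails if it takes over 210 s, if anything falls off the work surface, if the arm or the gripper's body presses on something with over 40 N, if the wrist force passes 120 N, or if a joint passes its speed limit or range.

## Robot

A 7-joint arm with a two-finger parallel gripper is mounted at the origin on a cart in front of the work surface, level with it; the furniture and walls round the work are solid. World frame = base frame: x ahead of the robot, y to its left, z up, the work surface at z = 0. Lengths are in m, angles in rad, forces in N, time in s.
With the tool pointing down it reaches from about 0.4 to 0.925 m from the base axis. Payload 4.1 kg.
Tool frame: the origin (TCP) lies at the very end of the fingers, on their centre line; the grasp point (between the pads) lies 19 mm behind it (ctrl.tcp_to_grasp is the distance from the TCP to the grasp point, in m); z points along the fingers, y is the line along which they close (so a half turn about z gives the same grasp; the last joint's range is limited). The gripper opens to 85 mm and grips with 20 to 120 N. Pads are 22 mm wide; open, the fingers measure 114 mm over their backs; the gripper's body (76 mm by 85 mm) begins 54 mm behind the grasp point. The pads swing forward as they close: fully open they stand 13 mm farther back than shut.
Start: joints at [1.016, 0.398, 0.045, 1.537, -0.019, 1.207, -0.051], TCP at [0.286, -0.584, 0.204] pointing down, gripper open.
Joint ranges: [-2.82, 2.82], [-0.49, 2.23], [-1.37, 1.46], [0, 2.46], [-1.36, 4.5], [0.23, 2], [-2.94, 2.94]. Speed limits (rad/s): [2.57, 2.57, 3.14, 3.14, 3.14, 3.14, 3.14].

## Interface

Orientations are given as a rotation vector (axis times angle).
In Python, from bench import sensors, cams, ctrl gives the robot as it stands.
- The arm moves only by the tool carry_out, never from a script. Its argument "increments" is a list of rows, each a list of 7 numbers: the shift along the world's x, y, z in mm, then the turn, a rotation vector about the world's x, y, z in rad, then the finger opening in mm, from 0 to 85.4. In form: [[x, y, z, wx, wy, wz, gripper], ...]. A call has exactly 10 rows; each row is the pose to reach, as a shift and turn from the pose commanded when the call began; what a row does not reach only later rows make up. A row lasts 1/10 s, in which the tool goes at most 50 mm and 8.59 degrees, less where a joint would pass 70% of its speed; a pose out of reach is approached as far as the arm can. A call with a gripper value outside its range is refused whole. The fingers move at their own pace and stop on an object; "grip_force" is the grip in N (left out, the last holds). Time passes only in rows, so rows that repeat a pose let the fingers close, or fill a call up. It gives the time, the measured TCP pose, the force, the opening and the grip force at its end, in the units of the state.
- sensors.observe(): the state, without advancing time (a new reading comes with each control period).
- cams.grab_frame(name): name is "scene" or "top" or "wrist"; returns a dict with "image" (400x640x3 uint8, blue, green, red), "intrinsics" (3x3 intrinsics, pixels), "R" (3x3) and "t" (3): a world point X has camera coordinates R X + t; the wrist camera has in their place "tool_from_camera" (4x4, takes a point from camera to tool coordinates, whose origin is the TCP and whose axes are the flange's). Camera axes: x right, y down, z forward; pixel columns grow to the right and rows downward; lengths in m; the calibration is good to about 2 mm. A picture is of the moment at which its call begins: read the wrist's pose just before it. There is no depth.
- ctrl.sign_off(): hands the job in; it is judged then, once.
Trained networks look in a picture, given as the dict that the camera call returned (one of the last four; its "shot" number tells which), for a name from the list of things; names that differ only in an ending like _2 or _b are one class to them, and where a whole thing is asked for, a point or a joint stands for the part that bears it (a point fixed in the world has none). Each returns a list of dicts, best first, with "conf" (0 to 1); they miss things now and then, are a little off and sometimes report something else, mostly with a low value. They report only what shows in the picture. A call takes as long as a camera call. They do not tell look-alikes from the thing itself.
- cams.spot_in(label, picture): "xyz" ([x, y, z] in m, in world coordinates, good to about 4 mm: the middle of the surface that is visible of it).
- cams.tip_of(label, picture): "xyz" ([x, y, z] in m, in world coordinates, good to about 4 mm: a listed point, or the origin of a listed thing).
The state is a dict: "t": time; "joints": joint angles; "qd": joint speeds; "joint_torque": joint torques, N m; "tcp_pos": TCP position; "eef_rot": TCP orientation; "wrist_force": force on the tool from outside, world axes, zero at the start; "torque": the same for the moment, N m; "gripper_width": finger opening in m; "finger_force": force on a finger pad.
Only numpy, scipy, OpenCV 4.12 (cv2) and the standard library are available. Lean on these libraries where they do the work, as an engineer would, in place of code of your own. Each camera call takes 0.05 s, during which the arm holds its last target. There are 200 camera calls.

## Working session

There is one attempt and no reset: what is moved stays moved. The work goes in short steps, Python scripts to look and compute and a tool call to move; the robot and the scene stay as the last step left them, time stands still between calls to the robot, and variables do not carry over. Pictures are saved under pics/ and viewed, at most 14 in all, crops included, and the job is handed in when it is done.

Besides the shell and the picture viewer there is one more tool, called in YAML: its name, and indented under it one key for each argument. carry_out: Moves the arm, as the interface text tells. Its arguments: {"type":"object","properties":{"increments":{"type":"array"},"grip_force":{"type":"number"}},"required":["increments"]}

```bash
mkdir -p pics; cat > h.py <<'E'
import numpy as np, cv2
from scipy.spatial.transform import Rotation as R
from bench import sensors, cams, ctrl
def proj(p,X):
    X=np.atleast_2d(X); c=(p["R"]@X.T).T+p["t"]; u=(np.array(p["intrinsics"])@c.T).T; return u[:,:2]/u[:,2:]
def ray(p,uv,z):
    Rm=np.array(p["R"]);t=np.array(p["t"]); d=Rm.T@np.linalg.inv(p["intrinsics"])@np.array([uv[0],uv[1],1.]); c=-Rm.T@t
    return c+d*(z-c[2])/d[2]
def wristpic():
    s=sensors.observe(); p=cams.grab_frame("wrist")
    T=np.eye(4);T[:3,:3]=R.from_rotvec(s["eef_rot"]).as_matrix();T[:3,3]=s["tcp_pos"]
    M=np.linalg.inv(T@np.array(p["tool_from_camera"])); p["R"]=M[:3,:3];p["t"]=M[:3,3]; return p
E
python3 - <<'E'
from h import *
s=sensors.observe(); print({k:np.round(v,3) for k,v in s.items()})
ps={n:cams.grab_frame(n) for n in("top","scene")}
for n,p in ps.items():
    cv2.imwrite(f"pics/{n}0.png",p["image"])
    for l in ["rod_thick1","rod_thin1","spring_large1","spring_small1","easel","plate_1","rack","slot_1","keeper_axis","keeper_knob","rod_stand","stopwatch","marker","hexkey","ptfe_tape"]:
        for d in cams.tip_of(l,p)[:6]:
            if d["conf"]>.2: print(n,l,np.round(d["xyz"],3),round(d["conf"],2),np.round(proj(p,d["xyz"])[0]), {k:v for k,v in d.items() if k not in("xyz","conf")})
E
```

```text
{'t': np.float64(0.0), 'joints': array([ 1.016,  0.399,  0.045,  1.538, -0.019,  1.207, -0.051]), 'qd': array([-0.001, -0.002,  0.   ,  0.001,  0.001,  0.002, -0.   ]), 'joint_torque': array([ 0.0000e+00, -4.7512e+01,  1.3650e+00, -2.5422e+01,  1.1000e-02,
        9.0000e-03, -0.0000e+00]), 'tcp_pos': array([ 0.286, -0.583,  0.203]), 'eef_rot': array([-3.059e+00, -7.100e-01,  1.000e-03]), 'wrist_force': array([-0.463, -0.114, -0.074]), 'torque': array([ 0.015, -0.077, -0.041]), 'finger_force': np.float64(0.0), 'gripper_width': np.float64(0.085)}
top rod_thick1 [ 0.429 -0.324  0.014] 0.72 [449. 245.] {}
top rod_thick1 [ 0.588 -0.041  0.009] 0.66 [344. 188.] {}
top rod_thin1 [ 0.409 -0.253  0.016] 0.91 [423. 252.] {}
top rod_thin1 [ 0.5   -0.308  0.013] 0.86 [442. 219.] {}
top spring_large1 [0.359 0.069 0.003] 0.65 [305. 272.] {}
top spring_large1 [ 0.425  0.031 -0.   ] 0.57 [319. 248.] {}
top spring_large1 [ 0.436  0.101 -0.002] 0.43 [293. 244.] {}
top spring_small1 [ 0.425 -0.092 -0.   ] 0.43 [363. 247.] {}
top spring_small1 [ 0.449 -0.035  0.004] 0.43 [343. 239.] {}
top easel [ 0.47
[... 2309 characters left out ...]
[326. 226.] {}
scene keeper_axis [0.585 0.099 0.09 ] 0.6 [298. 191.] {}
scene keeper_knob [ 0.596 -0.001  0.126] 0.68 [330. 187.] {}
scene keeper_knob [ 0.336 -0.219 -0.001] 0.24 [354. 308.] {}
scene rod_stand [ 0.459 -0.284 -0.   ] 0.74 [403. 287.] {}
scene rod_stand [0.481 0.303 0.049] 0.21 [222. 200.] {}
scene stopwatch [0.729 0.231 0.001] 0.64 [291. 188.] {}
scene marker [ 0.333 -0.216 -0.002] 0.57 [352. 309.] {}
scene marker [ 0.425 -0.096 -0.001] 0.29 [327. 268.] {}
scene hexkey [0.332 0.24  0.002] 0.62 [202. 244.] {}
scene hexkey [ 0.459 -0.282  0.001] 0.35 [403. 286.] {}
scene hexkey [ 0.738 -0.069  0.005] 0.21 [373. 210.] {}
scene ptfe_tape [ 0.74  -0.07   0.005] 0.66 [374. 209.] {}
```

```bash
python3 - <<'E'
import cv2
a=cv2.imread("pics/top0.png"); 
cv2.imwrite("pics/topc.png",cv2.resize(a[110:310,170:490],(800,500),interpolation=cv2.INTER_CUBIC))
E
```

```text
(no output)
```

View pics/topc.png

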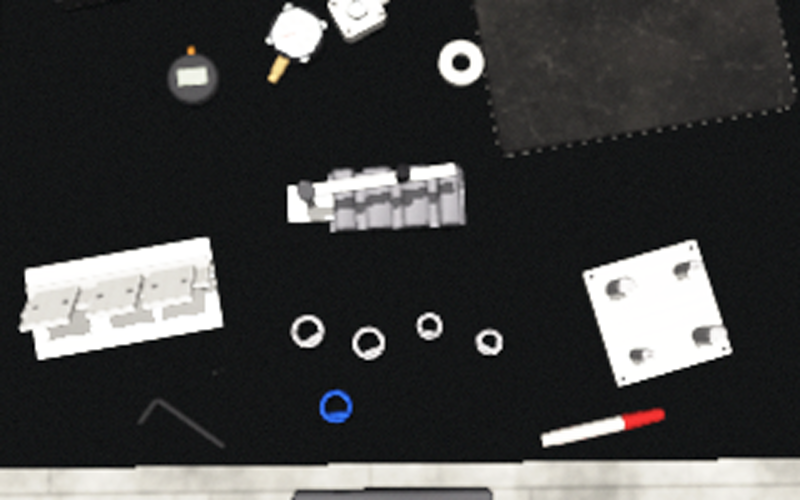

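View pics/scene0.png

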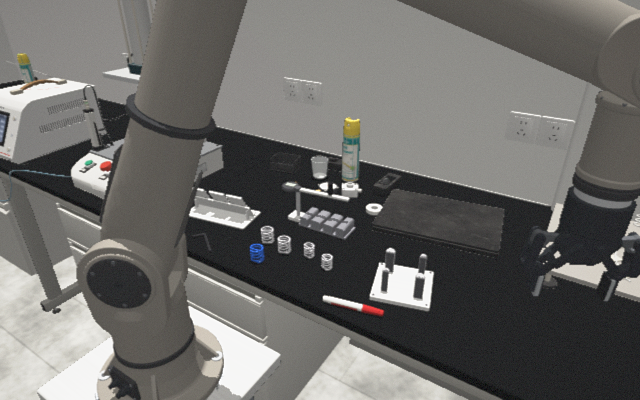

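The springs wanted are the white ones: large at crop (307,330) and (368,342), small at (429,325) and (489,341). The look-alike is the blue spring at (335,406), which stays put. There are three plates on the easel, and the keeper lies across the slots. I'll move above the stand and look closer.

carry_out:
  increments:
    - [20,30,15,0,0,-0.05,85]
    - [40,60,30,0,0,-0.1,85]
    - [55,90,50,0,0,-0.15,85]
    - [70,120,70,0,0,-0.2,85]
    - [85,150,90,0,0,-0.25,85]
    - [100,180,100,0,0,-0.3,85]
    - [110,220,100,0,0,-0.35,85]
    - [120,260,100,0,0,-0.4,85]
    - [130,300,100,0,0,-0.46,85]
    - [130,300,100,0,0,-0.46,85]

```text
t: 2.6
tcp_pos: [0.4188, -0.277, 0.3044]
eef_rot: [-3.139, -0.009, -0.003]
wrist_force: [0.1, 0.3, 0.6]
gripper_width: 0.0847
finger_force: 0.0
```

```bash
python3 - <<'E'
from h import *
s=sensors.observe(); print(s["t"],s["tcp_pos"],s["eef_rot"],s["joints"])
p=wristpic(); print(np.round(p["tool_from_camera"],3),p["intrinsics"])
cv2.imwrite("pics/w1.png",p["image"])
for l in ["rod_thick1","rod_thin1","rod_stand","spring_small1"]:
    for d in cams.tip_of(l,p)[:4]: print(l,np.round(d["xyz"],3),round(d["conf"],2),np.round(proj(p,d["xyz"])[0]))
E
```

```text
2.6 [ 0.41881712 -0.27702039  0.30442221] [-3.13924630e+00 -8.98836435e-03 -3.04781623e-03] [ 0.58464864  0.07007085 -0.08858498  1.72959654  0.00330351  1.34161177
 -1.06953772]
[[ 0.    -0.95  -0.312  0.08 ]
 [ 1.    -0.     0.     0.   ]
 [-0.    -0.312  0.95  -0.17 ]
 [ 0.     0.     0.     1.   ]] [[317.49123526   0.         317.05707376]
 [  0.         317.49123526 203.32695659]
 [  0.           0.           1.        ]]
rod_thick1 [ 0.481 -0.236  0.011] 0.95 [288. 113.]
rod_thick1 [ 0.43  -0.322  0.011] 0.65 [348. 149.]
rod_thick1 [ 0.458 -0.282  0.001] 0.33 [321. 128.]
rod_thin1 [ 0.414 -0.257  0.018] 0.82 [303. 161.]
rod_thin1 [ 0.504 -0.306  0.012] 0.61 [339.  95.]
rod_stand [ 0.456 -0.282  0.001] 0.7 [321. 130.]
spring_small1 [ 0.442 -0.03   0.001] 0.63 [150. 139.]
```

View pics/w1.png

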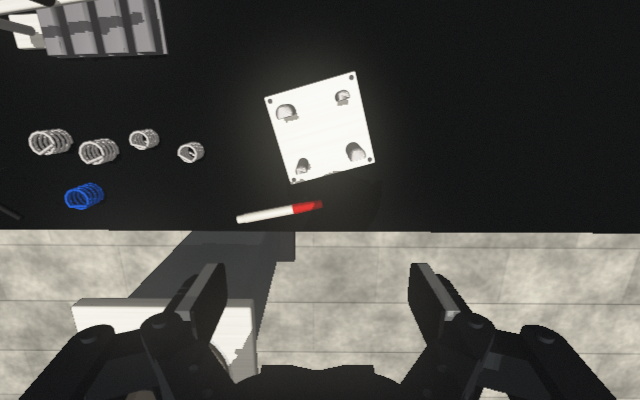

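The stand is at (320,128): thick rods at (288,113) and (354,152), thin at (342,97) and (303,167). White springs run along row ~145 and the blue one is at (84,196). Next I want a nearer look at the stand flats, then the springs.

carry_out:
  increments:
    - [0,0,-15,0,0,0,85]
    - [0,0,-30,0,0,0,85]
    - [0,0,-50,0,0,0,85]
    - [0,0,-75,0,0,0,85]
    - [0,0,-100,0,0,0,85]
    - [0,0,-120,0,0,0,85]
    - [0,0,-140,0,0,0,85]
    - [0,0,-150,0,0,0,85]
    - [0,0,-150,0,0,0,85]
    - [0,0,-150,0,0,0,85]

```text
t: 3.85
tcp_pos: [0.4164, -0.2845, 0.1544]
eef_rot: [3.141, -0.008, 0.001]
wrist_force: [-0.7, 0.0, 0.1]
gripper_width: 0.0846
finger_force: 0.0
```

```bash
python3 - <<'E'
from h import *
p=wristpic(); import pickle; pickle.dump(p,open("wst.pkl","wb"))
cv2.imwrite("pics/w2.png",p["image"])
for l in ["rod_thick1","rod_thin1","rod_stand"]:
    for d in cams.tip_of(l,p)[:4]: print(l,np.round(d["xyz"],4),round(d["conf"],2),np.round(proj(p,d["xyz"])[0]))
E
```

```text
rod_thick1 [ 0.4295 -0.3266  0.0098] 0.71 [359. 169.]
rod_thick1 [ 0.4828 -0.2375  0.0112] 0.66 [267. 114.]
rod_thick1 [ 0.4577 -0.2816  0.0038] 0.31 [314. 140.]
rod_thin1 [ 0.4155 -0.2536  0.0125] 0.93 [286. 183.]
rod_thin1 [ 0.502  -0.3053  0.0126] 0.86 [339.  92.]
rod_stand [ 4.581e-01 -2.844e-01 -1.000e-04] 0.71 [316. 139.]
```

carry_out:
  increments:
    - [-5,30,0,0,0,0,60]
    - [-10,60,0,0,0,0,60]
    - [-15,100,0,0,0,0,60]
    - [-20,140,0,0,0,0,60]
    - [-25,180,0,0,0,0,60]
    - [-28,220,0,0,0,0,60]
    - [-30,250,0,0,0,0,60]
    - [-30,270,0,0,0,0,60]
    - [-30,280,0,0,0,0,60]
    - [-30,280,0,0,0,0,60]

```text
t: 5.05
tcp_pos: [0.3866, -0.0028, 0.1544]
eef_rot: [3.141, -0.003, 0.002]
wrist_force: [-0.0, -0.5, 0.1]
gripper_width: 0.0599
finger_force: 0.0
```

```bash
python3 - <<'E'
from h import *
p=wristpic(); import pickle; pickle.dump(p,open("wsp.pkl","wb"))
print(sensors.observe()["tcp_pos"])
a=p["image"]; b=pickle.load(open("wst.pkl","rb"))["image"]
cv2.imwrite("pics/w3.png",np.vstack([cv2.resize(b[0:230,120:520],(700,300)),cv2.resize(a[0:230,:],(700,290))]))
for l in ["spring_large1","spring_small1"]:
    for d in cams.tip_of(l,p)[:4]: print(l,np.round(d["xyz"],4),round(d["conf"],2),np.round(proj(p,d["xyz"])[0]))
E
```

```text
[ 0.38651454 -0.00402277  0.15419426]
spring_large1 [ 0.4284  0.0393 -0.0018] 0.97 [275. 139.]
spring_large1 [0.4388 0.1024 0.0026] 0.91 [210. 129.]
spring_large1 [0.36   0.0713 0.0039] 0.62 [247. 205.]
spring_large1 [ 0.4419 -0.0288 -0.    ] 0.16 [343. 125.]
spring_small1 [ 0.4462 -0.0309  0.0007] 0.92 [345. 121.]
spring_small1 [ 0.4255 -0.0955  0.0036] 0.71 [409. 142.]
```

View pics/w3.png

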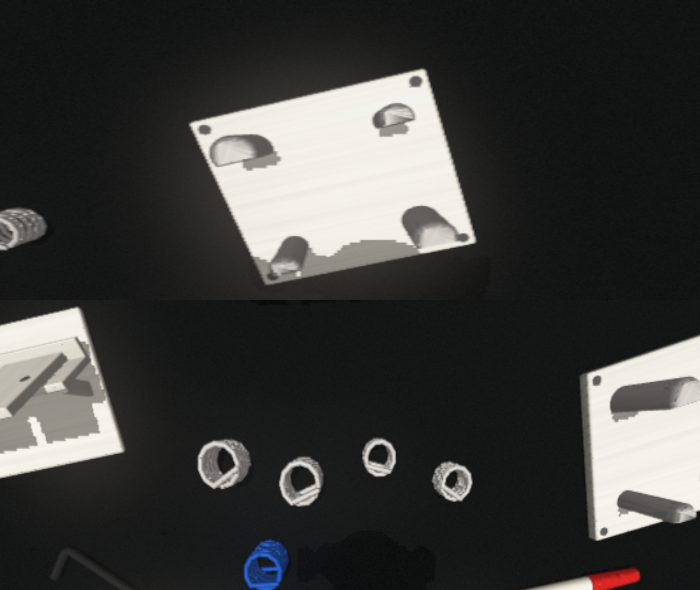

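Flats face the robot side, and each white spring shows a bright chord on its lower side. I'll rectify to measure the yaws.

```bash
cat >> h.py <<'E'
def rect(p,c,z,half,n=200):
    # patch: columns -> -y, rows -> -x (up = +x)
    g=np.linspace(-half,half,n); yy,xx=np.meshgrid(c[1]-g,c[0]-g)
    X=np.stack([xx.ravel(),yy.ravel(),np.full(xx.size,z)],1); uv=proj(p,X).astype(np.float32)
    return cv2.remap(p["image"],uv[:,0].reshape(n,n),uv[:,1].reshape(n,n),cv2.INTER_CUBIC)
E
python3 - <<'E'
from h import *
import pickle
p=pickle.load(open("wsp.pkl","rb")); q=pickle.load(open("wst.pkl","rb"))
ims=[rect(p,c,z,.03,300) for c,z in [((.438,.101),.04),((.428,.037),.04),((.445,-.031),.034),((.4255,-.0955),.034)]]
A=np.hstack(ims[:2]); B=np.hstack(ims[2:])
for im in (A,B):
    pass
cv2.imwrite("pics/r1.png",np.vstack([A,B]))
st=rect(q,(.457,-.282),.012,.1,600); st72=rect(q,(.457,-.282),.072,.1,600)
cv2.imwrite("pics/r2.png",cv2.resize(np.hstack([st,st72]),(800,400)))
g=cv2.cvtColor(st,cv2.COLOR_BGR2GRAY); m=(g>60).astype(np.uint8)
m=cv2.morphologyEx(m,cv2.MORPH_CLOSE,np.ones((25,25)))
c=max(cv2.findContours(m,0,2)[0],key=cv2.contourArea); r=cv2.minAreaRect(c); print(r)
s=.2/599; print("centre",.457+.1-r[0][1]*s, -.282+.1-r[0][0]*s, np.array(r[1])*s)
E
```

```text
((297.15966796875, 300.3079833984375), (391.0173034667969, 392.53326416015625), 74.42745971679688)
centre 0.45673022257147333 -0.28121858696786306 [0.1305567  0.13106286]
```

View pics/r1.png

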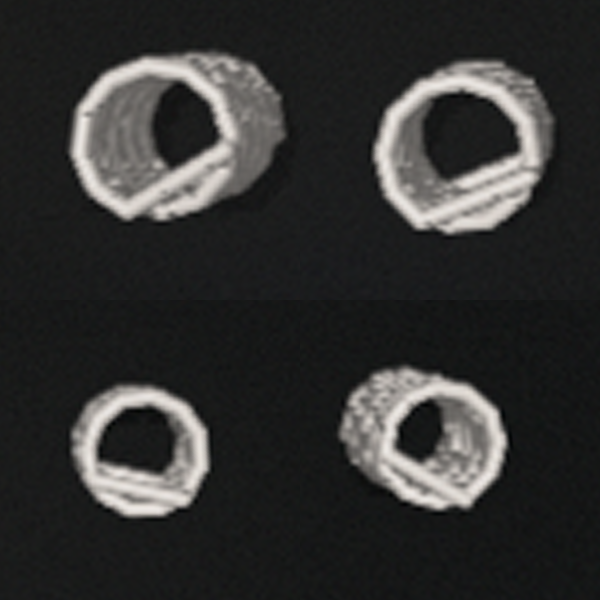

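View pics/r2.png

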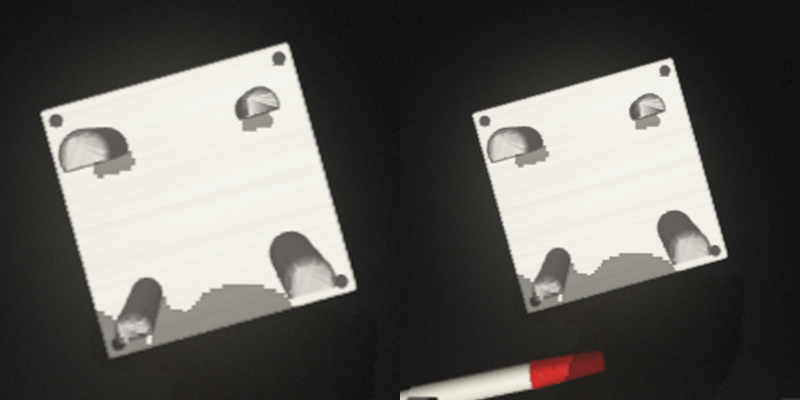

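Stand centre is (0.457,-0.281) with yaw 0.27. Spring yaws are about +0.51, +0.41, -0.18 and -0.51. Next comes the rack.

carry_out:
  increments:
    - [0,0,30,0,0,0,60]
    - [10,10,60,0,0,0,50]
    - [30,20,90,0,0,0,50]
    - [55,34,110,0,0,0,50]
    - [80,44,120,0,0,0,50]
    - [105,54,120,0,0,0,50]
    - [130,54,120,0,0,0,50]
    - [140,54,120,0,0,0,50]
    - [140,54,120,0,0,0,50]
    - [140,54,120,0,0,0,50]

```text
t: 6.2
tcp_pos: [0.5253, 0.0495, 0.2734]
eef_rot: [3.141, -0.009, -0.003]
wrist_force: [-0.2, 0.3, 0.3]
gripper_width: 0.0505
finger_force: 0.0
```

```bash
python3 - <<'E'
from h import *
import pickle
p=wristpic();pickle.dump(p,open("wrk.pkl","wb")); print(sensors.observe()["tcp_pos"])
for l in ["rack","slot_1","keeper_axis","keeper_knob","easel","plate_1"]:
    for d in cams.tip_of(l,p)[:3]: print(l,np.round(d["xyz"],4),round(d["conf"],2),np.round(proj(p,d["xyz"])[0]))
a=rect(p,(.587,.02),.031,.12,400); b=cv2.resize(p["image"],(400,250))
cv2.imwrite("pics/r3.png",np.hstack([a,cv2.copyMakeBorder(b,0,150,0,0,0)]))
E
```

```text
[0.52511332 0.04968256 0.27367355]
slot_1 [0.5857 0.0472 0.0117] 0.95 [318. 114.]
slot_1 [5.832e-01 1.000e-04 1.300e-03] 0.85 [353. 116.]
slot_1 [ 0.5861 -0.0346  0.0074] 0.57 [380. 113.]
keeper_axis [0.5859 0.0992 0.0941] 0.64 [270. 118.]
keeper_axis [0.4697 0.3723 0.0526] 0.53 [ 69. 209.]
keeper_knob [ 0.5968 -0.0007  0.1269] 0.81 [369. 107.]
keeper_knob [ 0.4575 -0.2826  0.0013] 0.43 [543. 203.]
easel [0.4798 0.3019 0.0044] 0.66 [141. 191.]
plate_1 [0.4686 0.3705 0.0544] 0.9 [ 70. 211.]
plate_1 [0.49   0.2438 0.0504] 0.78 [166. 193.]
plate_1 [0.4816 0.3011 0.0442] 0.59 [126. 198.]
```

View pics/r3.png

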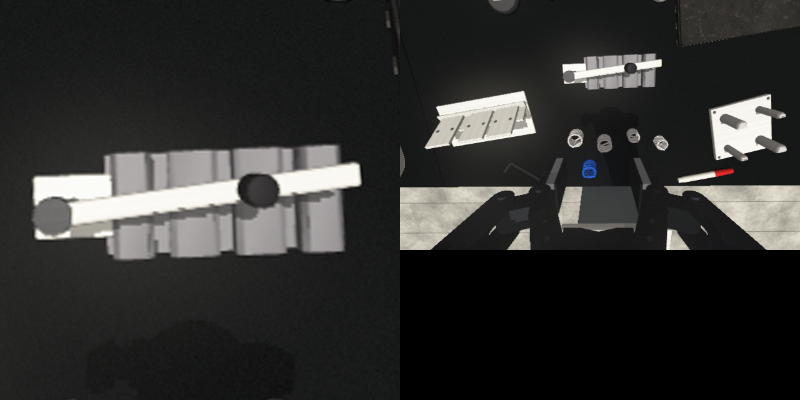

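Rack centre is (0.585,0.0045) with yaw 0.05, the keeper sits near 0.08 rad, and the knob is at (0.5965,-0.001). I'll grasp the knob.

carry_out:
  increments:
    - [20,-15,-20,0,0,0,50]
    - [40,-30,-40,0,0,0,50]
    - [60,-45,-60,0,0,0,50]
    - [71,-51,-80,0,0,0,50]
    - [71,-51,-105,0,0,0,50]
    - [71,-51,-130,0,0,0,50]
    - [71,-51,-150,0,0,0,50]
    - [71,-51,-161,0,0,0,50]
    - [71,-51,-161,0,0,0,40]
    - [71,-51,-161,0,0,0,20]
  grip_force: 20

```text
t: 7.55
tcp_pos: [0.5978, -0.0006, 0.1137]
eef_rot: [3.142, -0.006, 0.002]
wrist_force: [-0.6, 1.2, 0.8]
gripper_width: 0.0266
finger_force: 0.0
```

carry_out:
  increments:
    - [0,0,0,0,0,0,10]
    - [0,0,0,0,0,0,10]
    - [0,0,0,0,0,0,10]
    - [0,0,0,0,0,0,10]
    - [0,0,0,0,0,0,10]
    - [0,0,0,0,0,0,10]
    - [0,0,0,0,0,0,10]
    - [5,1,0,0,0,0,10]
    - [10,2,0,0,0,0,10]
    - [10,2,0,0,0,0,10]

```text
t: 8.55
tcp_pos: [0.6081, 0.0017, 0.1129]
eef_rot: [-3.141, 0.006, -0.001]
wrist_force: [-0.2, 0.1, 0.2]
gripper_width: 0.0102
finger_force: 0.0
```

```bash
python3 - <<'E'
from h import *
p=wristpic(); q=cams.grab_frame("top"); s=cams.grab_frame("scene")
for pp in(p,q,s):
  for l in ["keeper_knob","keeper_axis"]:
    for d in cams.tip_of(l,pp)[:2]: print(l,np.round(d["xyz"],4),round(d["conf"],2),np.round(proj(pp,d["xyz"])[0]))
c=s["image"][140:260,260:420]
cv2.imwrite("pics/k1.png",np.hstack([cv2.resize(p["image"],(480,300)),cv2.resize(c,(320,300))]))
E
```

```text
keeper_knob [ 0.5958 -0.0025  0.1238] 0.76 [324. 270.]
keeper_knob [0.5844 0.0489 0.01  ] 0.52 [266. 218.]
keeper_axis [0.5836 0.1008 0.0918] 0.67 [170. 262.]
keeper_axis [ 0.5001 -0.3071  0.0112] 0.35 [627. 296.]
keeper_knob [ 0.5919 -0.0024  0.1311] 0.47 [331. 180.]
keeper_axis [0.5816 0.0997 0.0904] 0.82 [292. 187.]
keeper_axis [ 0.3337  0.238  -0.0008] 0.37 [243. 282.]
keeper_knob [ 0.5954 -0.0032  0.1265] 0.79 [331. 187.]
keeper_knob [0.5852 0.0018 0.0052] 0.65 [327. 226.]
keeper_axis [0.5843 0.0974 0.0937] 0.61 [298. 190.]
```

View pics/k1.png

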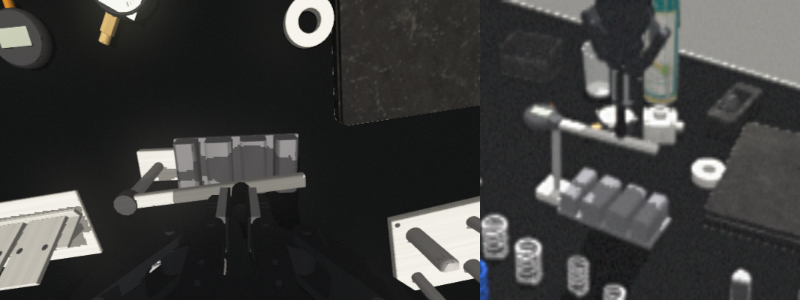

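```bash
python3 - <<'E'
from h import *
p=wristpic(); s=cams.grab_frame("top")
a=cv2.convertScaleAbs(p["image"][150:400,160:480],alpha=2,beta=20); b=s["image"][150:230,270:390]
cv2.imwrite("pics/k2.png",np.hstack([cv2.resize(a,(480,375)),cv2.resize(b,(320,375))]))
E
```

```text
(no output)
```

View pics/k2.png

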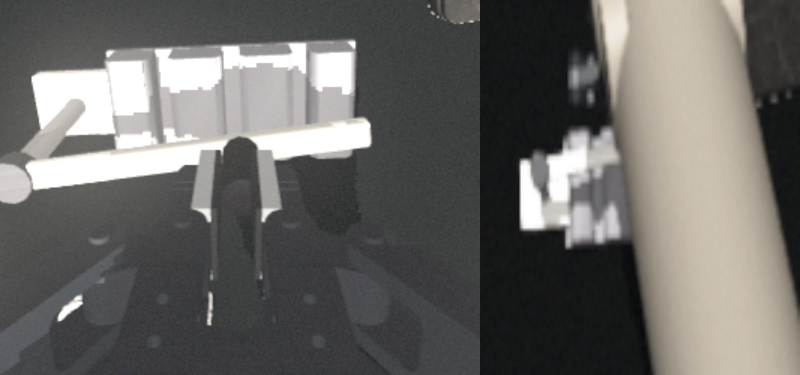

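carry_out:
  increments:
    - [0,0,0,0,0,0,0]
    - [0,0,0,0,0,0,0]
    - [0,0,0,0,0,0,0]
    - [0,0,0,0,0,0,0]
    - [0,0,0,0,0,0,0]
    - [0,0,0,0,0,0,0]
    - [0,0,0,0,0,0,0]
    - [0,0,0,0,0,0,0]
    - [0,0,0,0,0,0,0]
    - [0,0,0,0,0,0,0]

```text
t: 10.1
tcp_pos: [0.6072, 0.0014, 0.1129]
eef_rot: [3.141, -0.006, 0.0]
wrist_force: [-0.9, 0.3, -1.0]
gripper_width: 0.0001
finger_force: 0.0
```

```bash
python3 - <<'E'
from h import *
p=wristpic(); s=cams.grab_frame("scene"); print(sensors.observe()["gripper_width"])
for d in cams.tip_of("keeper_knob",s)[:2]: print(np.round(d["xyz"],4),d["conf"])
a=cv2.convertScaleAbs(p["image"][150:400,160:480],alpha=2,beta=20); b=s["image"][150:230,270:390]
cv2.imwrite("pics/k3.png",np.hstack([cv2.resize(a,(480,375)),cv2.resize(b,(320,375))]))
E
```

```text
7.24692115228864e-05
[0.5927 0.0031 0.1274] 0.82
```

View pics/k3.png

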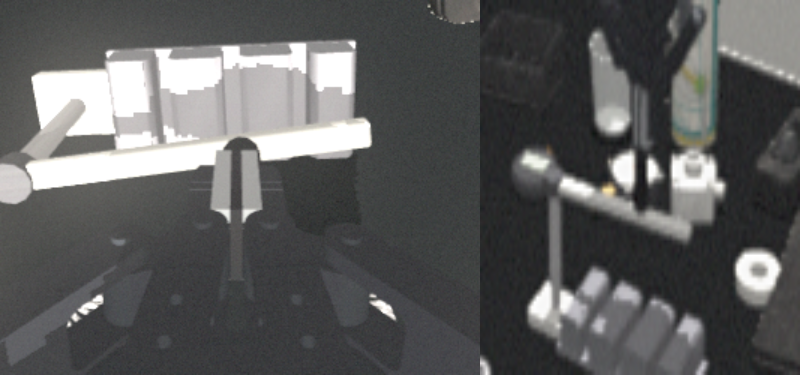

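```bash
python3 - <<'E'
from h import *
p=wristpic()
for n,uv,z in [("barend",(405,238),.1),("barend_botright",(405,246),.1),("post head",(170,271),.105),("knob edge",(319,243),.102),("knob edge hi",(319,243),.138),("bar mid at 140",(253,257),.102)]: print(n,np.round(ray(p,uv,z),4))
s=sensors.observe(); print(s["tcp_pos"],proj(p,s["tcp_pos"]),proj(p,np.array(s["tcp_pos"])+[0,0,.019]),s["joints"])
E
```

```text
barend [ 0.6036 -0.0541  0.1   ]
barend_botright [ 0.5981 -0.0545  0.1   ]
post head [0.5837 0.0944 0.105 ]
knob edge [ 0.6014 -0.      0.102 ]
knob edge hi [6.184e-01 2.000e-04 1.380e-01]
bar mid at 140 [0.5918 0.0419 0.102 ]
[0.60714591 0.0013155  0.11283647] [[316.80716315 241.98054653]] [[316.79843717 257.3117813 ]] [ 0.20993843  0.42243281 -0.36628155  1.73368402  0.17360818  1.01741723
 -1.79348798]
```

The fingers closed on the knob's +x side, so the knob is nearer x ≈ 0.592. I'll reopen, shift back and grip again.

carry_out:
  increments:
    - [0,0,0,0,0,0,50]
    - [0,0,0,0,0,0,50]
    - [0,0,0,0,0,0,50]
    - [0,0,0,0,0,0,50]
    - [-5,-1,0,0,0,0,50]
    - [-10,-2,0,0,0,0,50]
    - [-15,-2,0,0,0,0,50]
    - [-15,-2,0,0,0,0,50]
    - [-15,-2,0,0,0,0,20]
    - [-15,-2,0,0,0,0,5]

```text
t: 11.3
tcp_pos: [0.5923, -0.0007, 0.113]
eef_rot: [3.141, -0.007, 0.001]
wrist_force: [0.2, -0.2, -0.2]
gripper_width: 0.0219
finger_force: 0.0
```

carry_out:
  increments:
    - [0,0,0,0,0,0,5]
    - [0,0,0,0,0,0,5]
    - [0,0,0,0,0,0,5]
    - [0,0,0,0,0,0,5]
    - [0,0,0,0,0,0,5]
    - [0,0,0,0,0,0,5]
    - [0,0,0,0,0,0,5]
    - [0,0,0,0,0,0,5]
    - [0,0,0,0,0,0,5]
    - [0,0,0,0,0,0,5]

```text
t: 12.3
tcp_pos: [0.5922, -0.0007, 0.1129]
eef_rot: [3.141, -0.007, 0.0]
wrist_force: [0.4, -0.8, 0.1]
gripper_width: 0.0053
finger_force: 0.0
```

```bash
python3 - <<'E'
from h import *
s=sensors.observe(); t=np.array(s["tcp_pos"])
p=wristpic(); q=cams.grab_frame("scene")
print(proj(q,t),proj(p,t))
f=6; ox,oy=290,160
def mk(im,pp,ox,oy,w,h,f):
    c=cv2.resize(cv2.convertScaleAbs(im[oy:oy+h,ox:ox+w],alpha=1.6,beta=20),None,fx=f,fy=f,interpolation=cv2.INTER_CUBIC)
    u=(proj(pp,t)[0]-[ox,oy]+.5)*f; cv2.drawMarker(c,tuple(int(v) for v in u),(0,0,255),0,16,1); return c
a=mk(q["image"],q,300,150,60,75,6.67); b=mk(p["image"],p,260,200,125,156,3.2)
cv2.imwrite("pics/k4.png",np.hstack([a[:499],b[:499]]))
E
```

```text
[[329.37238219 191.34954323]] [[316.71777856 241.97339774]]
```

View pics/k4.png

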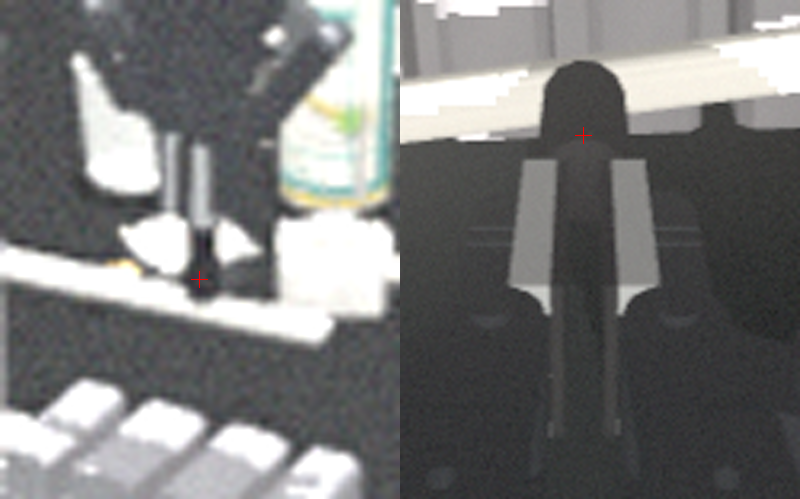

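At TCP z = 0.113 the visible pad ends sit above the knob top. The real fingertips seem about 25–30 mm above the reported TCP, so I'll descend carefully and watch the force.

carry_out:
  increments:
    - [0,0,0,0,0,0,40]
    - [0,0,0,0,0,0,40]
    - [0,0,0,0,0,0,40]
    - [0,0,0,0,0,0,40]
    - [0,0,-3,0,0,0,40]
    - [0,0,-6,0,0,0,40]
    - [0,0,-9,0,0,0,40]
    - [0,0,-12,0,0,0,40]
    - [0,0,-12,0,0,0,40]
    - [0,0,-12,0,0,0,40]

```text
t: 13.4
tcp_pos: [0.5921, -0.0006, 0.1007]
eef_rot: [3.141, -0.006, -0.0]
wrist_force: [-0.2, -0.9, -0.1]
gripper_width: 0.0399
finger_force: 0.0
```

carry_out:
  increments:
    - [0,0,-2,0,0,0,40]
    - [0,0,-4,0,0,0,40]
    - [0,0,-6,0,0,0,40]
    - [0,0,-8,0,0,0,40]
    - [0,0,-8,0,0,0,25]
    - [0,0,-8,0,0,0,5]
    - [0,0,-8,0,0,0,5]
    - [0,0,-8,0,0,0,5]
    - [0,0,-8,0,0,0,5]
    - [0,0,-8,0,0,0,5]

```text
t: 14.4
tcp_pos: [0.5921, -0.0005, 0.0928]
eef_rot: [-3.142, 0.006, 0.0]
wrist_force: [0.7, 0.6, -1.4]
gripper_width: 0.015
finger_force: 21.3
```

Gripped the knob (15 mm opening, 21 N). Now swing it round the arc.

carry_out:
  increments:
    - [15,2.5,0,0,0,0,5]
    - [28,6.7,0,0,0,0,5]
    - [41.6,13.3,0,0,0,0,5]
    - [54,21.8,0,0,0,0,5]
    - [64,31.4,0,0,0,0,5]
    - [73.5,43,0,0,0,0,5]
    - [81,56,0,0,0,0,5]
    - [86,69,0,0,0,0,5]
    - [90,83.6,0,0,0,0,5]
    - [91,96,0,0,0,0,5]

```text
t: 15.4
tcp_pos: [0.6861, 0.0956, 0.093]
eef_rot: [3.141, -0.007, 0.008]
wrist_force: [4.6, -1.8, -0.2]
gripper_width: 0.015
finger_force: 21.6
```

```bash
python3 - <<'E'
from h import *
q=cams.grab_frame("scene")
for d in cams.tip_of("keeper_knob",q)[:2]: print(np.round(d["xyz"],4),d["conf"])
E
```

```text
[0.6822 0.0954 0.1295] 0.62
[ 4.546e-01 -2.831e-01 -3.000e-04] 0.55
```

```bash
cat >> h.py <<'E'
def delta(Rt,pt):
    s=sensors.observe(); R0=R.from_rotvec(s["eef_rot"])
    print("shift mm",np.round((np.array(pt)-s["tcp_pos"])*1e3,1),"turn",np.round((R.from_matrix(Rt)*R0.inv()).as_rotvec(),3))
psi=.16; xe=np.array([np.cos(psi),np.sin(psi),0]); ye=np.array([-np.sin(psi),np.cos(psi),0]); ze=np.array([0,0,1.])
dd=.5*xe-.866025*ze; Rg=np.stack([ye,np.cross(dd,ye),dd],1)
def plate_tcp(i): # i=-1,0,1 along easel y
    C=np.array([.481,.307,.0495])+.064*i*ye; return C-.04*dd+.050*dd
E
python3 - <<'E'
from h import *
print(Rg.round(2)); 
for i in(-1,0,1):
    print(i, plate_tcp(i).round(4)); delta(Rg,plate_tcp(i)-.09*dd)
E
```

```text
[[-0.16  0.85  0.49]
 [ 0.99  0.14  0.08]
 [ 0.    0.5  -0.87]]
-1 [0.4961 0.2446 0.0408]
shift mm [-234.4  142.2   25.7] turn [-0.389 -0.446  1.689]
0 [0.4859 0.3078 0.0408]
shift mm [-244.6  205.4   25.7] turn [-0.389 -0.446  1.689]
1 [0.4757 0.371  0.0408]
shift mm [-254.8  268.5   25.7] turn [-0.389 -0.446  1.689]
```

carry_out:
  increments:
    - [0,0,0,0,0,0,40]
    - [0,0,0,0,0,0,40]
    - [0,0,0,0,0,0,40]
    - [0,0,10,0,0,0,40]
    - [0,0,30,0,0,0,40]
    - [0,0,60,0,0,0,40]
    - [0,0,90,0,0,0.1,40]
    - [-20,10,120,0,0,0.2,40]
    - [-50,25,140,0,0,0.3,40]
    - [-80,45,140,0,0,0.4,40]

```text
t: 16.5
tcp_pos: [0.6046, 0.141, 0.2375]
eef_rot: [-3.08, -0.621, -0.012]
wrist_force: [-0.1, 0.1, 0.0]
gripper_width: 0.0401
finger_force: 0.0
```

```bash
python3 - <<'E'
from h import *
p=cams.grab_frame("scene")
for d in cams.tip_of("keeper_knob",p)[:1]: print(np.round(d["xyz"],4),d["conf"])
print(sensors.observe()["tcp_pos"]);delta(Rg,plate_tcp(-1)-.09*dd)
E
```

```text
[0.6776 0.0935 0.1262] 0.76
[0.59942159 0.14583646 0.23547237]
shift mm [-147.7   91.6 -116.7] turn [-0.274 -0.495  1.293]
```

carry_out:
  increments:
    - [-15,9,0,-0.027,-0.049,0.129,40]
    - [-30,18,0,-0.055,-0.099,0.259,40]
    - [-45,28,0,-0.082,-0.148,0.388,40]
    - [-60,37,-10,-0.11,-0.198,0.517,40]
    - [-75,46,-20,-0.137,-0.247,0.646,40]
    - [-90,55,-35,-0.164,-0.297,0.776,40]
    - [-105,64,-50,-0.192,-0.346,0.905,40]
    - [-120,75,-70,-0.219,-0.396,1.034,40]
    - [-135,84,-90,-0.247,-0.445,1.164,40]
    - [-148,92,-100,-0.274,-0.495,1.293,40]

```text
t: 17.6
tcp_pos: [0.4537, 0.2326, 0.132]
eef_rot: [1.783, 2.087, 0.564]
wrist_force: [0.5, -0.0, 1.0]
gripper_width: 0.0402
finger_force: 0.0
```

```bash
python3 - <<'E'
from h import *
p=wristpic(); s=sensors.observe(); print(s["tcp_pos"],s["joints"].round(2));delta(Rg,plate_tcp(-1)); delta(Rg,plate_tcp(-1)-.09*dd)
for d in cams.tip_of("plate_1",p)[:4]: print(np.round(d["xyz"],4),d["conf"],proj(p,d["xyz"])[0])
# model overlay of plate corners (front face) for the three
im=p["image"].copy()
for i in(-1,0,1):
    C=np.array([.481,.307,.0495])+.064*i*ye; n=np.cross(dd,ye)
    for sx in(-1,1):
        P=np.array([C+sx*.003*n+a*.025*ye-b*.04*dd for a,b in[(1,1),(-1,1),(-1,-1),(1,-1)]])
        cv2.polylines(im,[proj(p,P).astype(int)],True,(0,0,255) if sx>0 else (0,255,0),1)
t=np.array(s["tcp_pos"]); 
cv2.imwrite("pics/e1.png",im)
E
```

```text
[0.44948316 0.23094198 0.12879155] [-0.04  0.   -0.72  2.34  0.72  0.45 -1.2 ]
shift mm [ 46.6  13.7 -88. ] turn [ 0.003 -0.001 -0.002]
shift mm [  2.2   6.5 -10. ] turn [ 0.003 -0.001 -0.002]
[0.4667 0.3736 0.0531] 0.87 [304.30435103  14.38042781]
[0.4945 0.245  0.0465] 0.69 [310.1753258 189.2404846]
[0.4811 0.3047 0.0467] 0.56 [305.49004134 116.40286348]
```

View pics/e1.png

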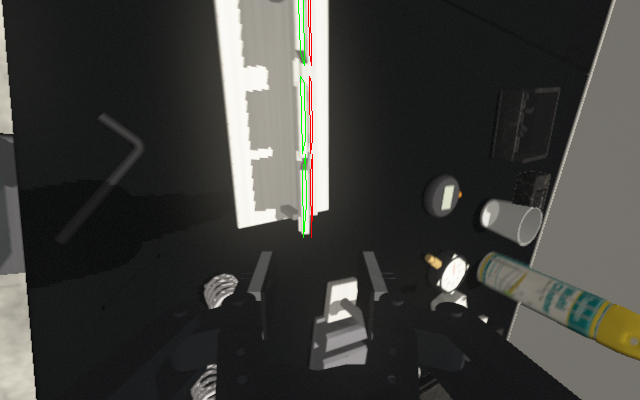

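The model overlay fits the plates to about 2 mm (edge-on near column 303). I'll slide down onto plate -1 and close.

carry_out:
  increments:
    - [2,6.5,-10,0,0,0,40]
    - [8,7.5,-20,0,0,0,40]
    - [14,8.5,-31,0,0,0,40]
    - [21,9.6,-43,0,0,0,40]
    - [28,10.7,-55,0,0,0,40]
    - [35,11.8,-67,0,0,0,40]
    - [42,13,-79,0,0,0,40]
    - [46.6,13.7,-88,0,0,0,40]
    - [46.6,13.7,-88,0,0,0,20]
    - [46.6,13.7,-88,0,0,0,0]
  grip_force: 40

```text
t: 18.7
tcp_pos: [0.503, 0.2462, 0.0456]
eef_rot: [1.792, 2.08, 0.565]
wrist_force: [0.4, -0.3, 0.5]
gripper_width: 0.0119
finger_force: 0.1
```

carry_out:
  increments:
    - [0,0,0,0,0,0,0]
    - [0,0,0,0,0,0,0]
    - [0,0,0,0,0,0,0]
    - [0,0,0,0,0,0,0]
    - [0,0,0,0,0,0,0]
    - [0,0,0,0,0,0,0]
    - [0,0,0,0,0,0,0]
    - [-2,0,3,0,0,0,0]
    - [-6,-1,10,0,0,0,0]
    - [-10,-2,17,0,0,0,0]

```text
t: 19.7
tcp_pos: [0.4914, 0.244, 0.062]
eef_rot: [1.79, 2.083, 0.564]
wrist_force: [-0.5, -0.5, -1.0]
gripper_width: 0.0051
finger_force: 44.0
```

```bash
cat >> h.py <<'E'
yr=.05; xr=np.array([np.cos(yr),np.sin(yr),0]); yrr=np.array([-np.sin(yr),np.cos(yr),0])
Rs=np.stack([xr,-yrr,-ze],1)
def slot(i,z): return np.array([.585,.0045,z])+.04*i*yrr
E
python3 - <<'E'
from h import *
delta(Rs,slot(-1,.17))
E
```

```text
shift mm [  95.6 -279.5  108. ] turn [ 0.371  0.46  -1.629]
```

carry_out:
  increments:
    - [-6,-1,15,0,0,0,0]
    - [-14,-2,35,0,0,0,0]
    - [-20,-5,60,0.031,0.038,-0.136,0]
    - [-15,-20,85,0.062,0.077,-0.272,0]
    - [-8,-40,108,0.093,0.115,-0.407,0]
    - [0,-65,108,0.124,0.153,-0.543,0]
    - [10,-90,108,0.155,0.192,-0.679,0]
    - [20,-115,108,0.186,0.23,-0.815,0]
    - [30,-140,108,0.217,0.269,-0.951,0]
    - [40,-165,108,0.248,0.307,-1.087,0]

```text
t: 20.7
tcp_pos: [0.5318, 0.0786, 0.1702]
eef_rot: [2.88, 0.874, 0.223]
wrist_force: [0.2, -0.1, -1.1]
gripper_width: 0.0049
finger_force: 44.0
```

carry_out:
  increments:
    - [12,-25,0,0.031,0.038,-0.136,0]
    - [25,-50,0,0.062,0.077,-0.272,0]
    - [37,-75,0,0.093,0.115,-0.407,0]
    - [50,-100,0,0.123,0.153,-0.542,0]
    - [56,-114,0,0.123,0.153,-0.542,0]
    - [56,-114,0,0.123,0.153,-0.542,0]
    - [56,-114,0,0.123,0.153,-0.542,0]
    - [56,-114,0,0.123,0.153,-0.542,0]
    - [56,-114,0,0.123,0.153,-0.542,0]
    - [56,-114,0,0.123,0.153,-0.542,0]

```text
t: 21.7
tcp_pos: [0.5874, -0.0336, 0.1701]
eef_rot: [3.14, 0.082, 0.001]
wrist_force: [0.1, 0.5, 0.1]
gripper_width: 0.0048
finger_force: 44.0
```

```bash
python3 - <<'E'
from h import *
p=wristpic(); s=sensors.observe(); print(s["tcp_pos"],s["gripper_width"],s["finger_force"],s["joints"].round(2))
delta(Rs,slot(-1,.075)); delta(Rs,slot(-1,.036))
im=p["image"]; c=cv2.convertScaleAbs(im,alpha=1.5,beta=15)
np.save("pl.npy",im)
# overlay: slot floor lines (x along) and rack outline at z=.031 ; plate corners expected
for i in(-1,0,1):
    for o in(-.009,.009):
        P=np.array([slot(i,.031)+o*yrr+a*.032*xr for a in(-1,1)]); cv2.line(c,*[tuple(int(v) for v in q) for q in proj(p,P)],(0,0,255),1)
t=np.array(s["tcp_pos"]); 
P=np.array([t+o*.003*yrr+a*.025*xr+[0,0,-.030] for a,o in[(1,1),(-1,1),(-1,-1),(1,-1)]]); cv2.polylines(c,[proj(p,P).astype(int)],True,(0,255,0),1)
cv2.imwrite("pics/s1.png",c)
E
```

```text
[ 0.58748911 -0.03400951  0.17010967] 0.00509066625315711 44.03783082962036 [ 0.3   0.34 -0.4   1.72  0.14  1.11 -1.66]
shift mm [ -0.5  -1.4 -95.1] turn [ 0.001  0.001 -0.001]
shift mm [  -0.5   -1.4 -134.1] turn [ 0.001  0.001 -0.001]
```

View pics/s1.png

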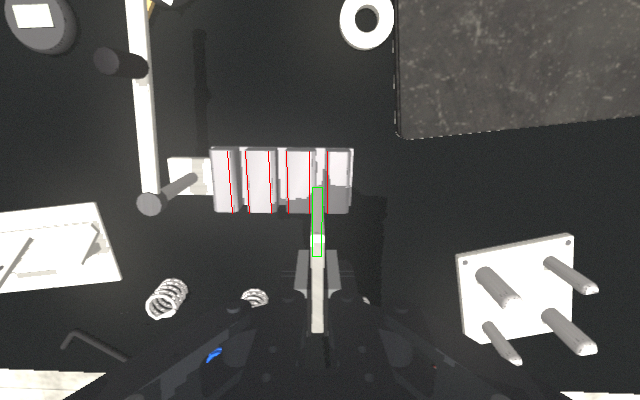

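The plate hangs upright over slot -1 and the drawn slot edges match. Lowering.

carry_out:
  increments:
    - [-0.5,-1.4,-25,0,0,0,0]
    - [-0.5,-1.4,-50,0,0,0,0]
    - [-0.5,-1.4,-75,0,0,0,0]
    - [-0.5,-1.4,-95,0,0,0,0]
    - [-0.5,-1.4,-105,0,0,0,0]
    - [-0.5,-1.4,-112,0,0,0,0]
    - [-0.5,-1.4,-119,0,0,0,0]
    - [-0.5,-1.4,-125,0,0,0,0]
    - [-0.5,-1.4,-129,0,0,0,0]
    - [-0.5,-1.4,-129,0,0,0,0]

```text
t: 22.75
tcp_pos: [0.5871, -0.0364, 0.0406]
eef_rot: [3.14, 0.078, -0.0]
wrist_force: [0.7, -0.0, -0.3]
gripper_width: 0.0052
finger_force: 44.1
```

carry_out:
  increments:
    - [0,0,-1,0,0,0,0]
    - [0,0,-2,0,0,0,0]
    - [0,0,-3,0,0,0,0]
    - [0,0,-4,0,0,0,0]
    - [0,0,-5,0,0,0,0]
    - [0,0,-5,0,0,0,0]
    - [0,0,-5,0,0,0,0]
    - [0,0,-5,0,0,0,0]
    - [0,0,-5,0,0,0,0]
    - [0,0,-5,0,0,0,0]

```text
t: 23.75
tcp_pos: [0.5876, -0.0364, 0.0369]
eef_rot: [3.14, 0.078, 0.001]
wrist_force: [-1.5, -0.8, 6.2]
gripper_width: 0.0046
finger_force: 45.0
```

Seated with 6 N contact at z = 0.037. Release, rise and go to the next plate.

carry_out:
  increments:
    - [0,0,0,0,0,0,18]
    - [0,0,0,0,0,0,18]
    - [0,0,0,0,0,0,18]
    - [0,0,10,0,0,0,18]
    - [0,0,30,0,0,0,18]
    - [0,0,60,0,0,0,40]
    - [0,0,95,0,0,0,40]
    - [0,0,130,0,0,0,40]
    - [-10,25,150,0,0,0,40]
    - [-20,50,150,0,0,0.1,40]

```text
t: 24.75
tcp_pos: [0.5699, 0.0138, 0.1904]
eef_rot: [3.132, 0.235, 0.013]
wrist_force: [0.7, 0.6, -0.1]
gripper_width: 0.0402
finger_force: 0.0
```

```bash
python3 - <<'E'
from h import *
s=sensors.observe(); print(s["tcp_pos"]); delta(Rg,plate_tcp(0)-.09*dd)
E
```

```text
[0.56991365 0.01381478 0.19042858]
shift mm [-128.4  286.8  -71.6] turn [-0.349 -0.462  1.54 ]
```

carry_out:
  increments:
    - [-12,28,10,-0.03,-0.039,0.131,40]
    - [-24,56,20,-0.059,-0.079,0.262,40]
    - [-36,84,20,-0.089,-0.118,0.393,40]
    - [-48,112,15,-0.119,-0.157,0.524,40]
    - [-60,140,10,-0.148,-0.196,0.655,40]
    - [-72,168,0,-0.178,-0.236,0.785,40]
    - [-84,196,-10,-0.208,-0.275,0.916,40]
    - [-96,224,-20,-0.237,-0.314,1.047,40]
    - [-110,252,-35,-0.267,-0.353,1.178,40]
    - [-120,270,-50,-0.297,-0.393,1.309,40]

```text
t: 25.75
tcp_pos: [0.4464, 0.2869, 0.1369]
eef_rot: [2.054, 1.898, 0.496]
wrist_force: [0.0, -0.8, 0.4]
gripper_width: 0.0402
finger_force: 0.0
```

carry_out:
  increments:
    - [-4,8,-10,-0.026,-0.035,0.115,40]
    - [-8,17,-20,-0.052,-0.069,0.231,40]
    - [-8,17,-21,-0.052,-0.069,0.231,40]
    - [-8,17,-21,-0.052,-0.069,0.231,40]
    - [-8,17,-21,-0.052,-0.069,0.231,40]
    - [-8,17,-21,-0.052,-0.069,0.231,40]
    - [-8,17,-21,-0.052,-0.069,0.231,40]
    - [-8,17,-21,-0.052,-0.069,0.231,40]
    - [-8,17,-21,-0.052,-0.069,0.231,40]
    - [-8,17,-21,-0.052,-0.069,0.231,40]

```text
t: 26.75
tcp_pos: [0.4393, 0.3006, 0.1149]
eef_rot: [1.781, 2.088, 0.551]
wrist_force: [-0.4, 0.3, -0.3]
gripper_width: 0.0399
finger_force: 0.0
```

```bash
python3 - <<'E'
from h import *
s=sensors.observe(); print(s["tcp_pos"],s["joints"].round(2)); delta(Rg,plate_tcp(0)-.09*dd); delta(Rg,plate_tcp(0))
p=wristpic()
for l in("plate_1","spring_large1","spring_small1"):
  for d in cams.tip_of(l,p)[:3]: print(l,np.round(d["xyz"],4),d["conf"])
E
```

```text
[0.4392972  0.30059654 0.11487242] [-0.18  0.13 -0.79  2.28  0.93  0.59 -1.53]
shift mm [2.2 0.  3.9] turn [ 0.007 -0.     0.004]
shift mm [ 46.6   7.2 -74. ] turn [ 0.007 -0.     0.004]
plate_1 [0.4682 0.3728 0.053 ] 0.68
plate_1 [0.4778 0.3055 0.0469] 0.62
```

carry_out:
  increments:
    - [2,0,0,0.007,0,0.004,40]
    - [8,1,-11,0.007,0,0.004,40]
    - [15,2,-23,0.007,0,0.004,40]
    - [22,3,-35,0.007,0,0.004,40]
    - [29,4.5,-47,0.007,0,0.004,40]
    - [36,5.5,-59,0.007,0,0.004,40]
    - [43,6.5,-71,0.007,0,0.004,40]
    - [45,7,-74,0.007,0,0.004,40]
    - [45,7,-74,0.007,0,0.004,20]
    - [45,7,-74,0.007,0,0.004,0]

```text
t: 27.95
tcp_pos: [0.4842, 0.3079, 0.0413]
eef_rot: [1.781, 2.093, 0.561]
wrist_force: [-0.2, -0.3, 0.8]
gripper_width: 0.0115
finger_force: 0.0
```

carry_out:
  increments:
    - [0,0,0,0,0,0,0]
    - [0,0,0,0,0,0,0]
    - [0,0,0,0,0,0,0]
    - [0,0,0,0,0,0,0]
    - [-2,0,4,0,0,0,0]
    - [-8,-1,14,0,0,0,0]
    - [-15,-2,26,0,0,0,0]
    - [-23,-4,40,0,0,0,0]
    - [-30,-5,60,0,0,0,0]
    - [-32,-6,80,0,0,0,0]

```text
t: 28.95
tcp_pos: [0.4511, 0.3012, 0.1211]
eef_rot: [1.78, 2.094, 0.559]
wrist_force: [0.6, 0.4, -1.4]
gripper_width: 0.0048
finger_force: 42.0
```

```bash
python3 - <<'E'
from h import *
s=sensors.observe(); print(s["tcp_pos"],s["gripper_width"]); delta(Rs,slot(0,.17))
E
```

```text
[0.45111755 0.30124714 0.12105226] 0.0048059036845602586
shift mm [ 133.9 -296.7   48.9] turn [ 0.371  0.456 -1.64 ]
```

carry_out:
  increments:
    - [3,-10,20,0.031,0.038,-0.137,0]
    - [8,-30,40,0.062,0.076,-0.273,0]
    - [18,-55,49,0.093,0.114,-0.41,0]
    - [30,-80,49,0.124,0.152,-0.547,0]
    - [42,-105,49,0.155,0.19,-0.683,0]
    - [54,-130,49,0.186,0.228,-0.82,0]
    - [66,-155,49,0.216,0.266,-0.957,0]
    - [78,-180,49,0.247,0.304,-1.093,0]
    - [90,-205,49,0.278,0.342,-1.23,0]
    - [102,-230,49,0.309,0.38,-1.367,0]

```text
t: 29.95
tcp_pos: [0.5544, 0.0709, 0.17]
eef_rot: [3.038, 0.486, 0.113]
wrist_force: [0.2, 0.7, 0.2]
gripper_width: 0.005
finger_force: 42.0
```

carry_out:
  increments:
    - [12,-25,0,0.031,0.038,-0.137,0]
    - [24,-50,0,0.062,0.076,-0.273,0]
    - [32,-67,0,0.062,0.076,-0.273,0]
    - [32,-67,0,0.062,0.076,-0.273,0]
    - [32,-67,0,0.062,0.076,-0.273,0]
    - [32,-67,0,0.062,0.076,-0.273,0]
    - [32,-67,0,0.062,0.076,-0.273,0]
    - [32,-67,0,0.062,0.076,-0.273,0]
    - [32,-67,0,0.062,0.076,-0.273,0]
    - [32,-67,0,0.062,0.076,-0.273,0]

```text
t: 30.95
tcp_pos: [0.5862, 0.0049, 0.1699]
eef_rot: [3.139, 0.077, 0.001]
wrist_force: [0.4, -0.4, 0.1]
gripper_width: 0.005
finger_force: 42.0
```

```bash
python3 - <<'E'
from h import *
s=sensors.observe(); print(s["tcp_pos"],s["gripper_width"]); delta(Rs,slot(0,.041))
E
```

```text
[0.58617224 0.00491113 0.16992354] 0.0049599731898706595
shift mm [  -1.2   -0.4 -128.9] turn [0.001 0.001 0.001]
```

carry_out:
  increments:
    - [-1,-0.5,-25,0,0,0,0]
    - [-1,-0.5,-50,0,0,0,0]
    - [-1,-0.5,-75,0,0,0,0]
    - [-1,-0.5,-95,0,0,0,0]
    - [-1,-0.5,-105,0,0,0,0]
    - [-1,-0.5,-112,0,0,0,0]
    - [-1,-0.5,-119,0,0,0,0]
    - [-1,-0.5,-125,0,0,0,0]
    - [-1,-0.5,-129,0,0,0,0]
    - [-1,-0.5,-129,0,0,0,0]

```text
t: 31.95
tcp_pos: [0.5851, 0.0041, 0.0406]
eef_rot: [3.139, 0.076, 0.0]
wrist_force: [0.7, -0.8, -1.4]
gripper_width: 0.0052
finger_force: 42.0
```

carry_out:
  increments:
    - [0,0,-1,0,0,0,0]
    - [0,0,-2,0,0,0,0]
    - [0,0,-3,0,0,0,0]
    - [0,0,-4,0,0,0,0]
    - [0,0,-5,0,0,0,0]
    - [0,0,-5,0,0,0,0]
    - [0,0,-5,0,0,0,0]
    - [0,0,-5,0,0,0,0]
    - [0,0,-5,0,0,0,0]
    - [0,0,-5,0,0,0,0]

```text
t: 32.95
tcp_pos: [0.5858, 0.0042, 0.0375]
eef_rot: [3.139, 0.076, 0.002]
wrist_force: [-1.2, -0.2, 8.8]
gripper_width: 0.0049
finger_force: 43.5
```

Seated. Same route for the third plate.

carry_out:
  increments:
    - [0,0,0,0,0,0,16]
    - [0,0,0,0,0,0,16]
    - [0,0,0,0,0,0,16]
    - [0,0,10,0,0,0,16]
    - [0,0,30,0,0,0,16]
    - [0,0,60,0,0,0,20]
    - [0,0,95,0,0,0,40]
    - [0,0,130,0,0,0,40]
    - [-10,25,150,0,0,0,40]
    - [-20,50,150,0,0,0.1,40]

```text
t: 33.95
tcp_pos: [0.5679, 0.0545, 0.1904]
eef_rot: [3.132, 0.233, 0.014]
wrist_force: [0.7, 0.7, -0.4]
gripper_width: 0.0405
finger_force: 0.0
```

```bash
python3 - <<'E'
from h import *
s=sensors.observe(); print(s["tcp_pos"]); delta(Rg,plate_tcp(1)-.09*dd)
E
```

```text
[0.56789402 0.05452538 0.19037505]
shift mm [-136.6  309.3  -71.6] turn [-0.349 -0.462  1.541]
```

carry_out:
  increments:
    - [-13,30,10,-0.03,-0.039,0.131,40]
    - [-26,60,20,-0.059,-0.079,0.262,40]
    - [-39,90,20,-0.089,-0.118,0.393,40]
    - [-52,120,15,-0.119,-0.157,0.524,40]
    - [-65,150,10,-0.148,-0.196,0.655,40]
    - [-78,180,0,-0.178,-0.236,0.785,40]
    - [-91,210,-10,-0.208,-0.275,0.916,40]
    - [-104,240,-20,-0.237,-0.314,1.047,40]
    - [-118,270,-35,-0.267,-0.353,1.178,40]
    - [-128,292,-50,-0.297,-0.393,1.309,40]

```text
t: 34.95
tcp_pos: [0.4362, 0.3493, 0.1368]
eef_rot: [2.056, 1.896, 0.497]
wrist_force: [1.1, -0.3, -0.1]
gripper_width: 0.0401
finger_force: 0.0
```

carry_out:
  increments:
    - [-4,8,-10,-0.026,-0.035,0.115,40]
    - [-9,17,-18,-0.052,-0.069,0.231,40]
    - [-9,17,-20,-0.052,-0.069,0.231,40]
    - [-9,17,-20,-0.052,-0.069,0.231,40]
    - [-9,17,-20,-0.052,-0.069,0.231,40]
    - [-9,17,-20,-0.052,-0.069,0.231,40]
    - [-9,17,-20,-0.052,-0.069,0.231,40]
    - [-9,17,-20,-0.052,-0.069,0.231,40]
    - [-9,17,-20,-0.052,-0.069,0.231,40]
    - [-9,17,-20,-0.052,-0.069,0.231,40]

```text
t: 35.95
tcp_pos: [0.4283, 0.3631, 0.1159]
eef_rot: [1.782, 2.086, 0.553]
wrist_force: [0.6, -0.2, -0.1]
gripper_width: 0.0397
finger_force: 0.0
```

```bash
python3 - <<'E'
from h import *
s=sensors.observe(); print(s["tcp_pos"],s["joints"].round(2)); delta(Rg,plate_tcp(1)-.09*dd); delta(Rg,plate_tcp(1))
E
```

```text
[0.42833356 0.36311583 0.11590294] [-0.3   0.22 -0.81  2.19  0.98  0.71 -1.66]
shift mm [3.  0.7 2.9] turn [0.006 0.001 0.005]
shift mm [ 47.4   7.9 -75.1] turn [0.006 0.001 0.005]
```

carry_out:
  increments:
    - [2,0.7,0,0.006,0,0.005,40]
    - [8,1.5,-11,0.006,0,0.005,40]
    - [15,2.5,-23,0.006,0,0.005,40]
    - [22,3.5,-35,0.006,0,0.005,40]
    - [29,5,-47,0.006,0,0.005,40]
    - [36,6,-59,0.006,0,0.005,40]
    - [43,7,-71,0.006,0,0.005,40]
    - [45,8,-75,0.006,0,0.005,40]
    - [45,8,-75,0.006,0,0.005,20]
    - [45,8,-75,0.006,0,0.005,0]

```text
t: 36.95
tcp_pos: [0.4731, 0.3715, 0.0412]
eef_rot: [1.78, 2.093, 0.561]
wrist_force: [0.2, 0.2, 0.6]
gripper_width: 0.0114
finger_force: 0.0
```

carry_out:
  increments:
    - [0,0,0,0,0,0,0]
    - [0,0,0,0,0,0,0]
    - [0,0,0,0,0,0,0]
    - [0,0,0,0,0,0,0]
    - [-2,0,4,0,0,0,0]
    - [-8,-1,14,0,0,0,0]
    - [-15,-2,26,0,0,0,0]
    - [-23,-4,40,0,0,0,0]
    - [-30,-5,60,0,0,0,0]
    - [-32,-6,80,0,0,0,0]

```text
t: 37.95
tcp_pos: [0.4401, 0.3647, 0.121]
eef_rot: [1.78, 2.094, 0.559]
wrist_force: [0.4, -0.5, -0.5]
gripper_width: 0.0051
finger_force: 42.1
```

```bash
python3 - <<'E'
from h import *
s=sensors.observe(); print(s["tcp_pos"],s["gripper_width"]); delta(Rs,slot(1,.17))
E
```

```text
[0.44007552 0.36469748 0.12095384] 0.005113729489789713
shift mm [ 142.9 -320.2   49. ] turn [ 0.371  0.457 -1.64 ]
```

carry_out:
  increments:
    - [3,-10,20,0.031,0.038,-0.137,0]
    - [8,-30,40,0.062,0.076,-0.273,0]
    - [18,-58,55,0.093,0.114,-0.41,0]
    - [30,-86,59,0.124,0.152,-0.547,0]
    - [42,-114,59,0.155,0.19,-0.683,0]
    - [54,-142,59,0.186,0.228,-0.82,0]
    - [66,-170,59,0.216,0.266,-0.957,0]
    - [78,-198,59,0.247,0.304,-1.093,0]
    - [90,-226,59,0.278,0.342,-1.23,0]
    - [104,-252,59,0.309,0.38,-1.367,0]

```text
t: 38.95
tcp_pos: [0.5451, 0.1119, 0.1799]
eef_rot: [3.037, 0.485, 0.113]
wrist_force: [0.5, -0.1, -1.0]
gripper_width: 0.0048
finger_force: 42.0
```

carry_out:
  increments:
    - [14,-25,0,0.031,0.038,-0.137,0]
    - [28,-50,0,0.062,0.076,-0.273,0]
    - [38,-68,0,0.062,0.076,-0.273,0]
    - [38,-68,-10,0.062,0.076,-0.273,0]
    - [38,-68,-10,0.062,0.076,-0.273,0]
    - [38,-68,-10,0.062,0.076,-0.273,0]
    - [38,-68,-10,0.062,0.076,-0.273,0]
    - [38,-68,-10,0.062,0.076,-0.273,0]
    - [38,-68,-10,0.062,0.076,-0.273,0]
    - [38,-68,-10,0.062,0.076,-0.273,0]

```text
t: 39.95
tcp_pos: [0.5832, 0.0455, 0.1701]
eef_rot: [3.139, 0.078, 0.002]
wrist_force: [0.7, -0.1, -0.0]
gripper_width: 0.0048
finger_force: 42.1
```

```bash
python3 - <<'E'
from h import *
s=sensors.observe(); print(s["tcp_pos"],s["gripper_width"]); delta(Rs,slot(1,.041))
E
```

```text
[0.58323888 0.04545459 0.17011415] 0.004825273675084731
shift mm [  -0.2   -1.  -129.1] turn [0.002 0.001 0.001]
```

carry_out:
  increments:
    - [0,-1,-25,0,0,0,0]
    - [0,-1,-50,0,0,0,0]
    - [0,-1,-75,0,0,0,0]
    - [0,-1,-95,0,0,0,0]
    - [0,-1,-105,0,0,0,0]
    - [0,-1,-112,0,0,0,0]
    - [0,-1,-119,0,0,0,0]
    - [0,-1,-125,0,0,0,0]
    - [0,-1,-129,0,0,0,0]
    - [0,-1,-129,0,0,0,0]

```text
t: 40.95
tcp_pos: [0.5831, 0.0441, 0.0406]
eef_rot: [3.139, 0.077, 0.0]
wrist_force: [0.0, 0.7, -1.6]
gripper_width: 0.0056
finger_force: 42.1
```

carry_out:
  increments:
    - [0,0,-1,0,0,0,0]
    - [0,0,-2,0,0,0,0]
    - [0,0,-3,0,0,0,0]
    - [0,0,-4,0,0,0,0]
    - [0,0,-5,0,0,0,0]
    - [0,0,-5,0,0,0,0]
    - [0,0,-5,0,0,0,0]
    - [0,0,-5,0,0,0,0]
    - [0,0,-5,0,0,0,0]
    - [0,0,-5,0,0,0,0]

```text
t: 41.95
tcp_pos: [0.5838, 0.0442, 0.0376]
eef_rot: [3.138, 0.077, 0.002]
wrist_force: [-3.4, -0.7, 9.8]
gripper_width: 0.0051
finger_force: 43.6
```

carry_out:
  increments:
    - [0,0,0,0,0,0,16]
    - [0,0,0,0,0,0,16]
    - [0,0,0,0,0,0,16]
    - [0,0,10,0,0,0,16]
    - [0,0,30,0,0,0,16]
    - [0,0,60,0,0,0,20]
    - [0,0,95,0,0,0,40]
    - [0,0,125,0,0,0,40]
    - [0,0,125,0,0,0,40]
    - [0,0,125,0,0,0,40]

```text
t: 42.95
tcp_pos: [0.5837, 0.0442, 0.1619]
eef_rot: [3.139, 0.077, 0.004]
wrist_force: [0.8, 0.1, -0.4]
gripper_width: 0.0399
finger_force: 0.0
```

```bash
python3 - <<'E'
from h import *
s=sensors.observe(); print(s["tcp_pos"],s["eef_rot"],s["wrist_force"])
ps=[wristpic(),cams.grab_frame("top"),cams.grab_frame("scene")]
for p in ps:
  for l in("keeper_knob","plate_1"):
    for d in cams.tip_of(l,p)[:4]: print(l,np.round(d["xyz"],4),round(d["conf"],2))
E
```

```text
[0.58366854 0.04418033 0.16185533] [3.13871908 0.07663501 0.00387292] [ 0.81409484  0.13930381 -0.35997388]
keeper_knob [0.684  0.0917 0.1245] 0.9
keeper_knob [ 0.5033 -0.3057  0.011 ] 0.39
plate_1 [ 0.594  -0.0391  0.045 ] 0.88
plate_1 [0.5818 0.0443 0.05  ] 0.77
plate_1 [0.5834 0.0024 0.0423] 0.76
plate_1 [ 0.4329 -0.3253  0.013 ] 0.45
keeper_knob [0.6809 0.0955 0.1295] 0.48
plate_1 [0.5851 0.0475 0.0462] 0.77
plate_1 [ 0.5934 -0.0346  0.0493] 0.65
plate_1 [ 0.3334 -0.2167 -0.0006] 0.61
plate_1 [0.5803 0.0035 0.046 ] 0.6
```

All three plates read seated (centre z ≈ 0.046). Now close the keeper.

carry_out:
  increments:
    - [20,10,0,0,0,0,40]
    - [50,26,0,0,0,0,40]
    - [80,42,0,0,0,0,40]
    - [99.5,51.3,0,0,0,0,40]
    - [99.5,51.3,-25,0,0,0,40]
    - [99.5,51.3,-50,0,0,0,40]
    - [99.5,51.3,-65,0,0,0,40]
    - [99.5,51.3,-69,0,0,0,40]
    - [99.5,51.3,-69,0,0,0,20]
    - [99.5,51.3,-69,0,0,0,5]
  grip_force: 20

```text
t: 44.4
tcp_pos: [0.6834, 0.0952, 0.093]
eef_rot: [3.138, 0.076, 0.004]
wrist_force: [0.5, 0.4, -3.6]
gripper_width: 0.0153
finger_force: 21.4
```

carry_out:
  increments:
    - [0,0,0,0,0,0,5]
    - [0,0,0,0,0,0,5]
    - [0,0,0,0,0,0,5]
    - [0,0,0,0,0,0,5]
    - [0,0,0,0,0,0,5]
    - [0,0,0,0,0,0,5]
    - [0,0,0,0,0,0,5]
    - [0,0,0,0,0,0,5]
    - [0,0,0,0,0,0,5]
    - [0,0,0,0,0,0,5]

```text
t: 45.4
tcp_pos: [0.6835, 0.0953, 0.0929]
eef_rot: [3.139, 0.076, 0.004]
wrist_force: [0.2, -1.4, 5.9]
gripper_width: 0.0149
finger_force: 22.2
```

carry_out:
  increments:
    - [-1.5,-13,0,0,0,0,5]
    - [-5,-27.6,0,0,0,0,5]
    - [-11,-41.5,0,0,0,0,5]
    - [-18.7,-54.3,0,0,0,0,5]
    - [-28.3,-65.8,0,0,0,0,5]
    - [-39.5,-75.7,0,0,0,0,5]
    - [-52,-84,0,0,0,0,5]
    - [-65.7,-90,0,0,0,0,5]
    - [-80,-94,0,0,0,0,5]
    - [-94,-96,0,0,0,0,5]

```text
t: 46.4
tcp_pos: [0.5889, -0.0012, 0.0923]
eef_rot: [3.14, 0.075, 0.004]
wrist_force: [2.0, 1.6, 2.3]
gripper_width: 0.0149
finger_force: 22.5
```

carry_out:
  increments:
    - [0,0,0,0,0,0,5]
    - [0,0,0,0,0,0,5]
    - [0,0,0,0,0,0,5]
    - [0,0,0,0,0,0,40]
    - [0,0,0,0,0,0,40]
    - [0,0,0,0,0,0,40]
    - [0,0,20,0,0,0,40]
    - [0,0,50,0,0,0,40]
    - [0,0,90,0,0,0,40]
    - [0,0,100,0,0,0,40]

```text
t: 47.4
tcp_pos: [0.5913, -0.0003, 0.196]
eef_rot: [3.139, 0.077, 0.012]
wrist_force: [0.5, 0.3, 0.1]
gripper_width: 0.0402
finger_force: 0.0
```

carry_out:
  increments:
    - [-20,5,10,0,0,0,50]
    - [-45,10,20,0,0,0,50]
    - [-75,15,20,0,0,0,50]
    - [-105,20,10,0,0,0,50]
    - [-135,22,0,0,0,0,50]
    - [-165,22,-10,0,0,0,50]
    - [-190,22,-30,0,0,0,50]
    - [-200,22,-40,0,0,0,50]
    - [-200,22,-40,0,0,0,50]
    - [-200,22,-40,0,0,0,50]

```text
t: 48.4
tcp_pos: [0.3892, 0.0214, 0.152]
eef_rot: [3.139, 0.077, 0.002]
wrist_force: [-0.2, 0.4, -0.6]
gripper_width: 0.0498
finger_force: 0.0
```

```bash
python3 - <<'E'
from h import *
import pickle
s=sensors.observe(); print(s["tcp_pos"],s["eef_rot"],s["joints"].round(2))
ps=[wristpic(),cams.grab_frame("top"),cams.grab_frame("scene")]
pickle.dump(ps[0],open("wsp2.pkl","wb"))
for p in ps:
  for l in("keeper_knob","keeper_axis","spring_large1","spring_small1"):
    for d in cams.tip_of(l,p)[:4]: 
      if d["conf"]>.4: print(l,np.round(d["xyz"],4),round(d["conf"],2))
E
```

```text
[0.38923692 0.02138012 0.15196654] [3.13893718e+00 7.66217386e-02 1.72923343e-03] [ 0.36 -0.01 -0.51  2.16 -0.    0.99 -1.68]
spring_large1 [0.439  0.1339 0.0017] 0.76
spring_large1 [ 0.4271  0.0417 -0.0017] 0.75
spring_large1 [0.3609 0.0694 0.0038] 0.7
spring_small1 [ 4.241e-01 -9.510e-02  3.000e-04] 0.8
spring_small1 [ 0.4425 -0.0319 -0.0009] 0.78
keeper_knob [ 0.5862 -0.0033  0.1312] 0.9
keeper_knob [ 4.796e-01  3.051e-01 -1.000e-04] 0.68
keeper_knob [ 0.4271 -0.0917 -0.0016] 0.62
keeper_axis [0.5801 0.098  0.0915] 0.62
spring_small1 [ 0.426  -0.0907 -0.0024] 0.62
spring_small1 [ 0.426   0.0312 -0.0017] 0.56
spring_small1 [ 0.4459 -0.0316  0.0017] 0.5
keeper_knob [0.5865 0.0047 0.0068] 0.69
keeper_knob [5.895e-01 1.000e-04 1.258e-01] 0.59
keeper_axis [0.5858 0.0979 0.0935] 0.72
keeper_axis [ 0.5889 -0.0022  0.124 ] 0.57
spring_large1 [0.4381 0.1346 0.0023] 0.65
spring_large1 [ 0.428   0.0359 -0.0012] 0.51
spring_large1 [0.3632 0.0711 0.0019] 0.49
spring_small1 [ 0.5897 -0.0367  0.0087] 0.74
spring_small1 [ 0.3339 -0.2171  0.0004] 0.7
spring_small1 [ 0.4219 -0.098  -0.0022] 0.6
spring_small1 [ 0.4453 -0.0279  0.    ] 0.56
```

Spring A got knocked aside, to (0.439,0.134). I'll fit spring poses with a template (ring plus chord), checked against my earlier readings.

```bash
cat >> h.py <<'E'
def fit_spring(p,c,big,verbose=True):
    ro,ri,ch,z=(17,13,7.5,.04) if big else (13.5,10,5.5,.034)
    n=121; half=.03; im=cv2.cvtColor(rect(p,c,z,half,n),cv2.COLOR_BGR2GRAY).astype(float)
    im=cv2.GaussianBlur(im,(0,0),1.2); g=np.linspace(-30,30,n); Y,X=np.meshgrid(-g,-g) # mm offsets world
    best=[]
    w=(ro-ri)
    for th in np.arange(-3.14,3.14,.08):
        a=np.cos(th)*X+np.sin(th)*Y; b=-np.sin(th)*X+np.cos(th)*Y; r=np.hypot(a,b)
        T=np.zeros((n,n)); T[(r<ro)&(r>ri)]=1; T[(r<=ri)&(a<-ch)&(a>-ch-w)]=1
        K=np.where(r<ro+3,T-T[r<ro+3].mean(),0); K/=np.linalg.norm(K); K=cv2.GaussianBlur(K,(0,0),1.2)
        K=K[10:-10,10:-10].astype(np.float32)
        s=cv2.matchTemplate(im.astype(np.float32)[:,:],K,cv2.TM_CCORR); _,mx,_,ml=cv2.minMaxLoc(s)
        best.append((mx,th,c[0]-(ml[1]-10)*.0005,c[1]-(ml[0]-10)*.0005))
    best.sort(reverse=True)
    return best[:3]
E
python3 - <<'E'
from h import *
import pickle
p=pickle.load(open("wsp.pkl","rb"));q=pickle.load(open("wsp2.pkl","rb"))
for c,b in [((.44,.1),1),((.4274,.0356),1),((.4446,-.0304),0),((.4265,-.0945),0)]: print("old",np.round(fit_spring(p,c,b),3).tolist())
ims=[]
for c,b in [((.439,.134),1),((.4274,.0376),1),((.4446,-.0304),0),((.4255,-.0945),0)]:
    f=fit_spring(q,c,b); print("new",np.round(f,3).tolist()); _,th,x,y=f[0]; z=.04 if b else .034
    im=rect(q,c,z,.03,300); k=5000
    uv=lambda X:(int(150-(X[1]-c[1])*k),int(150-(X[0]-c[0])*k))
    ch=.0075 if b else .0055; r=.017 if b else .0135; e=np.array([np.cos(th),np.sin(th)]);o=np.array([-e[1],e[0]]);C=np.array([x,y])
    cv2.circle(im,uv(C),int(r*k),(0,0,255),1); cv2.line(im,uv(C-ch*e+.01*o),uv(C-ch*e-.01*o),(0,255,0),1); ims.append(im)
cv2.imwrite("pics/f1.png",np.vstack([np.hstack(ims[:2]),np.hstack(ims[2:])]))
E
```

```text
old [[3037.85, 0.54, 0.44, 0.1], [3035.755, 0.46, 0.44, 0.1], [3007.026, 0.38, 0.44, 0.1]]
old [[3466.823, 0.54, 0.428, 0.035], [3453.083, 0.46, 0.428, 0.035], [3448.804, 0.62, 0.428, 0.035]]
old [[3143.905, -0.18, 0.445, -0.029], [3139.225, -0.26, 0.445, -0.029], [3126.792, -0.34, 0.445, -0.029]]
old [[2408.846, -0.42, 0.427, -0.093], [2400.76, -0.34, 0.427, -0.093], [2398.757, -0.5, 0.427, -0.093]]
new [[3000.513, 0.46, 0.436, 0.134], [2993.664, 0.54, 0.436, 0.134], [2978.605, 0.38, 0.436, 0.134]]
new [[3470.963, 0.3, 0.428, 0.036], [3465.998, 0.54, 0.428, 0.036], [3464.328, 0.46, 0.428, 0.036]]
new [[2788.932, -0.18, 0.445, -0.029], [2786.358, -0.26, 0.445, -0.029], [2776.93, -0.34, 0.445, -0.029]]
new [[2143.042, -0.42, 0.427, -0.093], [2135.505, -0.5, 0.427, -0.093], [2131.389, -0.34, 0.427, -0.093]]
```

View pics/f1.png

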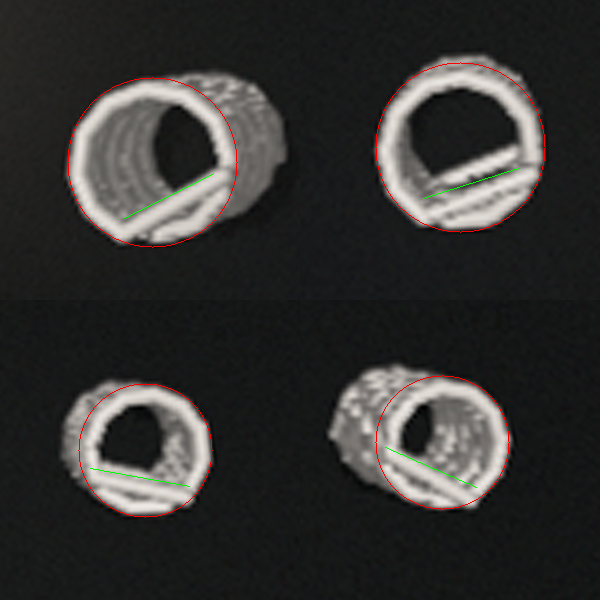

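The fits sit on the springs: A (0.436,0.134) yaw 0.48, B (0.428,0.036) yaw 0.40, C (0.445,-0.029) yaw -0.21, D (0.427,-0.0935) yaw -0.5. Picking B first.

carry_out:
  increments:
    - [15,6,0,0,0,0,50]
    - [30,12,0,0,0,0,50]
    - [38.8,14.6,-20,0,0,0,50]
    - [38.8,14.6,-50,0,0,0,50]
    - [38.8,14.6,-80,0,0,0,50]
    - [38.8,14.6,-105,0,0,0,50]
    - [38.8,14.6,-125,0,0,0,50]
    - [38.8,14.6,-142,0,0,0,50]
    - [38.8,14.6,-155,0,0,0,50]
    - [38.8,14.6,-162,0,0,0,50]
  grip_force: 30

```text
t: 50.15
tcp_pos: [0.4271, 0.036, -0.0111]
eef_rot: [3.139, 0.077, -0.001]
wrist_force: [-0.0, -0.8, 0.2]
gripper_width: 0.0501
finger_force: 0.0
```

carry_out:
  increments:
    - [0,0,0,0,0,0,45]
    - [0,0,0,0,0,0,30]
    - [0,0,0,0,0,0,20]
    - [0,0,0,0,0,0,20]
    - [0,0,0,0,0,0,20]
    - [0,0,0,0,0,0,20]
    - [0,0,0,0,0,0,20]
    - [0,0,0,0,0,0,20]
    - [0,0,0,0,0,0,20]
    - [0,0,0,0,0,0,20]

```text
t: 51.15
tcp_pos: [0.4281, 0.036, -0.0097]
eef_rot: [3.139, 0.077, 0.002]
wrist_force: [-1.0, -0.1, 5.4]
gripper_width: 0.0339
finger_force: 30.4
```

carry_out:
  increments:
    - [0,0,15,0,0,0,20]
    - [0,0,40,0,0,0,20]
    - [0,-10,70,0,0,0,20]
    - [5,-35,100,0,0,-0.03,20]
    - [12,-70,100,0,0,-0.06,20]
    - [22,-110,100,0,0,-0.1,20]
    - [32,-150,100,0,0,-0.13,20]
    - [42,-195,100,0,0,-0.13,20]
    - [50,-240,100,0,0,-0.13,20]
    - [54.7,-271,100,0,0,-0.13,20]

```text
t: 52.15
tcp_pos: [0.4819, -0.2386, 0.0894]
eef_rot: [3.136, -0.132, 0.0]
wrist_force: [-0.0, -0.3, -0.9]
gripper_width: 0.0332
finger_force: 30.2
```

carry_out:
  increments:
    - [0,0,0,0,0,0,20]
    - [0,0,0,0,0,0,20]
    - [0,0,0,0,0,0,20]
    - [0,0,0,0,0,0,20]
    - [0,0,0,0,0,0,20]
    - [0,0,0,0,0,0,20]
    - [0,0,0,0,0,0,20]
    - [0,0,0,0,0,0,20]
    - [0,0,0,0,0,0,20]
    - [0,0,0,0,0,0,20]

```text
t: 53.15
tcp_pos: [0.4822, -0.235, 0.0898]
eef_rot: [3.137, -0.127, 0.001]
wrist_force: [0.0, -0.6, -1.4]
gripper_width: 0.0337
finger_force: 30.2
```

```bash
python3 - <<'E'
from h import *
s=sensors.observe(); print(s["tcp_pos"],s["eef_rot"],s["gripper_width"],s["wrist_force"])
print(2*np.arctan2(s["eef_rot"][1],s["eef_rot"][0]), "want", .4827,-.235)
p=wristpic(); f=lambda l:[(np.round(d["xyz"],4).tolist(),round(d["conf"],2)) for d in cams.tip_of(l,p)[:4]]
for l in("spring_large1","rod_thick1","rod_thin1","rod_stand"): print(l,f(l))
E
```

```text
[ 0.48224743 -0.23499542  0.08984496] [ 3.13717785e+00 -1.27495576e-01  8.80342989e-04] 0.03365109280811818 [ 0.02560242 -0.62724231 -1.44903934]
-0.08123572204744779 want 0.4827 -0.235
spring_large1 [([0.4817, -0.2305, 0.0973], 0.68), ([0.3609, 0.0709, 0.0023], 0.67), ([0.4138, -0.2537, 0.0138], 0.67)]
rod_thick1 [([0.4301, -0.3231, 0.01], 0.73), ([0.4855, -0.2385, 0.0135], 0.58)]
rod_thin1 [([0.5047, -0.307, 0.0146], 0.94), ([0.4136, -0.2525, 0.0136], 0.63), ([0.4832, -0.237, 0.0089], 0.26)]
rod_stand [([0.4597, -0.2821, 0.0013], 0.72)]
```

carry_out:
  increments:
    - [1,-1,-8,0,0,0,20]
    - [1,-1,-15,0,0,0,20]
    - [1,-1,-20,0,0,0,20]
    - [1,-1,-24,0,0,0,20]
    - [1,-1,-27,0,0,0,20]
    - [1,-1,-30,0,0,0,20]
    - [1,-1,-33,0,0,0,20]
    - [1,-1,-36,0,0,0,20]
    - [1,-1,-38,0,0,0,20]
    - [1,-1,-38,0,0,0,20]

```text
t: 54.4
tcp_pos: [0.4831, -0.2359, 0.0516]
eef_rot: [3.137, -0.127, 0.0]
wrist_force: [0.2, -0.9, -0.7]
gripper_width: 0.0338
finger_force: 30.2
```

No contact 11 mm past the rod end, so it threads. Continuing down.

carry_out:
  increments:
    - [0,0,-7,0,0,0,20]
    - [0,0,-14,0,0,0,20]
    - [0,0,-21,0,0,0,20]
    - [0,0,-28,0,0,0,20]
    - [0,0,-35,0,0,0,20]
    - [0,0,-41,0,0,0,20]
    - [0,0,-45,0,0,0,20]
    - [0,0,-48,0,0,0,20]
    - [0,0,-50,0,0,0,20]
    - [0,0,-50,0,0,0,20]

```text
t: 55.4
tcp_pos: [0.4833, -0.236, 0.0024]
eef_rot: [3.137, -0.127, 0.001]
wrist_force: [-1.6, -0.1, 3.6]
gripper_width: 0.0337
finger_force: 30.5
```

Home (3.6 N at z = 0.0024). Release, then spring A.

carry_out:
  increments:
    - [0,0,0,0,0,0,46]
    - [0,0,0,0,0,0,46]
    - [0,0,15,0,0,0,46]
    - [0,0,45,0,0,0,46]
    - [0,0,80,0,0,0,46]
    - [0,10,105,0,0,0,46]
    - [-5,50,110,0,0,0,46]
    - [-10,95,110,0,0,0,46]
    - [-17,140,110,0,0,0,46]
    - [-23,185,110,0,0,0,46]

```text
t: 56.4
tcp_pos: [0.4602, -0.0494, 0.1132]
eef_rot: [3.137, -0.128, 0.004]
wrist_force: [0.1, 0.0, -0.2]
gripper_width: 0.0458
finger_force: 0.0
```

carry_out:
  increments:
    - [-6,45,0,0,0,0,50]
    - [-12,90,0,0,0,0,50]
    - [-18,135,0,0,0,0,50]
    - [-23,170,0,0,0,0,50]
    - [-24,185,0,0,0,0,50]
    - [-24,185,0,0,0,0,50]
    - [-24,185,0,0,0,0,50]
    - [-24,185,0,0,0,0,50]
    - [-24,185,0,0,0,0,50]
    - [-24,185,0,0,0,0,50]

```text
t: 57.4
tcp_pos: [0.4364, 0.1329, 0.1118]
eef_rot: [3.137, -0.131, 0.001]
wrist_force: [-0.2, -0.2, -0.3]
gripper_width: 0.0502
finger_force: 0.0
```

```bash
python3 - <<'E'
from h import *
s=sensors.observe(); print(s["tcp_pos"],2*np.arctan2(s["eef_rot"][1],s["eef_rot"][0]))
p=wristpic()
print(np.round(fit_spring(p,(.436,.134),1),3).tolist(), [(np.round(d["xyz"],4).tolist(),round(d["conf"],2)) for d in cams.tip_of("spring_large1",p)[:3]])
E
```

```text
[0.43643887 0.13293103 0.11183055] -0.08319236512634509
[[1838.919, -1.06, 0.438, 0.135], [1837.498, -0.9, 0.438, 0.134], [1836.254, -0.66, 0.438, 0.134]] [([0.4399, 0.1336, 0.0021], 0.75), ([0.3649, 0.068, 0.0065], 0.59)]
```

carry_out:
  increments:
    - [0.5,1,-15,0,0,0,50]
    - [0.5,1,-35,0,0,0,50]
    - [0.5,1,-55,0,0,0,50]
    - [0.5,1,-75,0,0,0,50]
    - [0.5,1,-95,0,0,0,50]
    - [0.5,1,-110,0,0,0,50]
    - [0.5,1,-118,0,0,0,50]
    - [0.5,1,-118,0,0,0,45]
    - [0.5,1,-118,0,0,0,30]
    - [0.5,1,-118,0,0,0,20]

```text
t: 58.5
tcp_pos: [0.4375, 0.1353, -0.0054]
eef_rot: [3.138, -0.128, 0.003]
wrist_force: [-0.8, 1.1, -0.5]
gripper_width: 0.0328
finger_force: 29.8
```

carry_out:
  increments:
    - [0,0,0,0,0,0,20]
    - [0,0,0,0,0,0,20]
    - [0,0,0,0,0,0,20]
    - [0,0,0,0,0,0,20]
    - [0,0,0,0,0,0,20]
    - [0,0,15,0,0,0,20]
    - [0,0,45,0,0,0,20]
    - [0,0,80,0,0,0,20]
    - [0,-10,100,0,0,0,20]
    - [0,-30,100,0,0,0,20]

```text
t: 59.5
tcp_pos: [0.4392, 0.1071, 0.0967]
eef_rot: [-3.139, 0.123, -0.011]
wrist_force: [0.9, -1.5, -1.8]
gripper_width: 0.0336
finger_force: 30.1
```

```bash
python3 - <<'E'
from h import *
s=sensors.observe(); print(s["tcp_pos"],s["gripper_width"]); print((np.array([.4307+.0007,-.3274-.0007])-np.array(s["tcp_pos"][:2]))*1e3)
E
```

```text
[0.43915648 0.10710795 0.09668049] 0.0335637817491423
[  -7.75647864 -435.20794847]
```

carry_out:
  increments:
    - [0,-30,0,0,0,-0.03,20]
    - [0,-65,0,0,0,-0.06,20]
    - [-1,-105,0,0,0,-0.1,20]
    - [-2,-150,0,0,0,-0.14,20]
    - [-2,-195,0,0,0,-0.18,20]
    - [-3,-240,0,0,0,-0.21,20]
    - [-4,-285,0,0,0,-0.21,20]
    - [-5,-330,0,0,0,-0.21,20]
    - [-5,-375,0,0,0,-0.21,20]
    - [-5.6,-410,0,0,0,-0.21,20]

```text
t: 60.5
tcp_pos: [0.4302, -0.3079, 0.0934]
eef_rot: [3.105, -0.459, 0.0]
wrist_force: [-0.1, 0.2, 0.8]
gripper_width: 0.0334
finger_force: 30.1
```

carry_out:
  increments:
    - [0,-15,0,0,0,0,20]
    - [0,-22,0,0,0,0,20]
    - [0,-22,0,0,0,0,20]
    - [0,-22,0,0,0,0,20]
    - [0,-22,0,0,0,0,20]
    - [0,-22,0,0,0,0,20]
    - [0,-22,0,0,0,0,20]
    - [0,-22,0,0,0,0,20]
    - [0,-22,0,0,0,0,20]
    - [0,-22,0,0,0,0,20]

```text
t: 61.5
tcp_pos: [0.4312, -0.3269, 0.0939]
eef_rot: [3.106, -0.455, 0.001]
wrist_force: [-0.3, 0.1, -0.6]
gripper_width: 0.0332
finger_force: 30.1
```

```bash
python3 - <<'E'
from h import *
s=sensors.observe(); print(s["tcp_pos"],s["gripper_width"],2*np.arctan2(s["eef_rot"][1],s["eef_rot"][0])); print((np.array([.4314,-.3281])-np.array(s["tcp_pos"][:2]))*1e3)
p=wristpic(); f=lambda l:[(np.round(d["xyz"],4).tolist(),round(d["conf"],2)) for d in cams.tip_of(l,p)[:3]]
for l in("spring_large1","rod_thick1"): print(l,f(l))
E
```

```text
[ 0.43115872 -0.3269452   0.09386931] 0.03322435172158699 -0.29111432723235514
[ 0.2412836  -1.15480114]
spring_large1 [([0.43, -0.3301, 0.1022], 0.91), ([0.4872, -0.233, 0.0087], 0.58)]
rod_thick1 [([0.4304, -0.3241, 0.009], 0.98), ([0.4831, -0.2351, 0.0143], 0.56)]
```

carry_out:
  increments:
    - [0,-0.7,-8,0,0,0,20]
    - [0,-0.7,-15,0,0,0,20]
    - [0,-0.7,-20,0,0,0,20]
    - [0,-0.7,-24,0,0,0,20]
    - [0,-0.7,-27,0,0,0,20]
    - [0,-0.7,-30,0,0,0,20]
    - [0,-0.7,-33,0,0,0,20]
    - [0,-0.7,-36,0,0,0,20]
    - [0,-0.7,-39,0,0,0,20]
    - [0,-0.7,-39,0,0,0,20]

```text
t: 62.65
tcp_pos: [0.4309, -0.3275, 0.0544]
eef_rot: [3.107, -0.455, -0.0]
wrist_force: [-0.1, -0.1, -0.8]
gripper_width: 0.0331
finger_force: 30.1
```

Threaded without contact. Continuing (predicted home at z ≈ 0.006).

carry_out:
  increments:
    - [0,0,-7,0,0,0,20]
    - [0,0,-14,0,0,0,20]
    - [0,0,-21,0,0,0,20]
    - [0,0,-28,0,0,0,20]
    - [0,0,-35,0,0,0,20]
    - [0,0,-41,0,0,0,20]
    - [0,0,-45,0,0,0,20]
    - [0,0,-48,0,0,0,20]
    - [0,0,-49,0,0,0,20]
    - [0,0,-49,0,0,0,20]

```text
t: 63.65
tcp_pos: [0.4311, -0.3276, 0.0063]
eef_rot: [3.106, -0.456, -0.0]
wrist_force: [-1.0, 0.3, 2.9]
gripper_width: 0.0334
finger_force: 30.5
```

carry_out:
  increments:
    - [0,0,0,0,0,0,46]
    - [0,0,0,0,0,0,46]
    - [0,0,15,0,0,0,46]
    - [0,0,45,0,0,0,46]
    - [0,0,80,0,0,0,46]
    - [0,10,105,0,0,0,46]
    - [2,50,105,0,0,0,44]
    - [4,95,105,0,0,0,40]
    - [6,140,105,0,0,0,40]
    - [8,185,105,0,0,0,40]

```text
t: 64.65
tcp_pos: [0.4392, -0.1412, 0.1111]
eef_rot: [3.106, -0.456, 0.002]
wrist_force: [0.6, 0.7, -1.3]
gripper_width: 0.04
finger_force: 0.0
```

carry_out:
  increments:
    - [2,45,0,0,0,0,40]
    - [4,85,0,0,0,0,40]
    - [6,110,0,0,0,0,40]
    - [6,113,0,0,0,0,40]
    - [6,113,0,0,0,0,40]
    - [6,113,0,0,0,0,40]
    - [6,113,0,0,0,0,40]
    - [6,113,0,0,0,0,40]
    - [6,113,0,0,0,0,40]
    - [6,113,0,0,0,0,40]

```text
t: 65.65
tcp_pos: [0.4452, -0.03, 0.1108]
eef_rot: [3.106, -0.457, 0.0]
wrist_force: [-0.1, 0.2, 0.9]
gripper_width: 0.0397
finger_force: 0.0
```

```bash
python3 - <<'E'
from h import *
s=sensors.observe(); print(s["tcp_pos"],2*np.arctan2(s["eef_rot"][1],s["eef_rot"][0]))
p=wristpic()
for l in("spring_small1","spring_large1"): print(l,[(np.round(d["xyz"],4).tolist(),round(d["conf"],2)) for d in cams.tip_of(l,p)[:4]])
q=cams.grab_frame("scene")
for l in("spring_small1","spring_large1"): print(l,[(np.round(d["xyz"],4).tolist(),round(d["conf"],2)) for d in cams.tip_of(l,q)[:4]])
E
```

```text
[ 0.44515019 -0.03003962  0.11081281] -0.29186850270552256
spring_small1 [([0.4415, -0.0305, 0.0019], 0.82), ([0.4259, -0.0983, 0.0022], 0.63), ([0.5858, 0.002, 0.0004], 0.51)]
spring_large1 [([0.4845, -0.2324, 0.0095], 0.96)]
spring_small1 [([0.5062, -0.3091, 0.0086], 0.72), ([0.4455, -0.0309, 0.0017], 0.62), ([0.4266, -0.0979, -0.0047], 0.54), ([0.594, -0.0024, 0.1261], 0.51)]
spring_large1 [([0.3661, 0.0711, 0.0009], 0.73), ([0.593, -0.0411, 0.0077], 0.73), ([0.4817, -0.2381, 0.0081], 0.46), ([0.4331, -0.3312, 0.0145], 0.45)]
```

carry_out:
  increments:
    - [-0.5,0.5,-15,0,0,0,40]
    - [-0.5,0.5,-35,0,0,0,40]
    - [-0.5,0.5,-55,0,0,0,40]
    - [-0.5,0.5,-75,0,0,0,40]
    - [-0.5,0.5,-95,0,0,0,40]
    - [-0.5,0.5,-112,0,0,0,40]
    - [-0.5,0.5,-120,0,0,0,40]
    - [-0.5,0.5,-120,0,0,0,35]
    - [-0.5,0.5,-120,0,0,0,25]
    - [-0.5,0.5,-120,0,0,0,15]

```text
t: 66.95
tcp_pos: [0.4455, -0.0292, -0.0084]
eef_rot: [3.107, -0.456, 0.003]
wrist_force: [-0.7, -0.1, 0.6]
gripper_width: 0.0258
finger_force: 29.5
```

carry_out:
  increments:
    - [0,0,0,0,0,0,15]
    - [0,0,0,0,0,0,15]
    - [0,0,0,0,0,0,15]
    - [0,0,0,0,0,0,15]
    - [0,0,0,0,0,0,15]
    - [0,0,15,0,0,0,15]
    - [0,0,45,0,0,0,15]
    - [0,0,80,0,0,0,15]
    - [0,0,103,0,0,0,15]
    - [0,0,103,0,0,0,15]

```text
t: 67.95
tcp_pos: [0.4475, -0.0292, 0.0968]
eef_rot: [3.106, -0.456, 0.012]
wrist_force: [-0.1, -0.5, -0.0]
gripper_width: 0.0258
finger_force: 29.6
```

carry_out:
  increments:
    - [-3,-20,0,0,0,0.06,15]
    - [-7,-45,0,0,0,0.12,15]
    - [-11,-72,0,0,0,0.18,15]
    - [-15,-100,0,0,0,0.24,15]
    - [-19,-128,0,0,0,0.3,15]
    - [-23,-156,0,0,0,0.36,15]
    - [-27,-184,0,0,0,0.42,15]
    - [-31,-208,0,0,0,0.48,15]
    - [-33.5,-222,0,0,0,0.48,15]
    - [-33.5,-226.5,0,0,0,0.48,15]

```text
t: 68.95
tcp_pos: [0.41, -0.2567, 0.0929]
eef_rot: [3.127, 0.29, -0.001]
wrist_force: [0.1, 0.0, 0.0]
gripper_width: 0.0261
finger_force: 29.6
```

carry_out:
  increments:
    - [0,0,0,0,0,0,15]
    - [0,0,0,0,0,0,15]
    - [0,0,0,0,0,0,15]
    - [0,0,0,0,0,0,15]
    - [0,0,0,0,0,0,15]
    - [0,0,0,0,0,0,15]
    - [0,0,0,0,0,0,15]
    - [0,0,0,0,0,0,15]
    - [0,0,0,0,0,0,15]
    - [0,0,0,0,0,0,15]

```text
t: 69.95
tcp_pos: [0.4111, -0.2557, 0.0938]
eef_rot: [3.126, 0.296, 0.001]
wrist_force: [-0.3, 0.1, 0.0]
gripper_width: 0.0264
finger_force: 29.6
```

```bash
python3 - <<'E'
from h import *
s=sensors.observe(); print(s["tcp_pos"],s["gripper_width"],2*np.arctan2(s["eef_rot"][1],s["eef_rot"][0])); print((np.array([.4112,-.2559])-np.array(s["tcp_pos"][:2]))*1e3)
E
```

```text
[ 0.41112941 -0.25570702  0.09383635] 0.026411476213680507 0.188746968340721
[ 0.070591   -0.19298119]
```

carry_out:
  increments:
    - [0,0,-9,0,0,0,15]
    - [0,0,-17,0,0,0,15]
    - [0,0,-23,0,0,0,15]
    - [0,0,-28,0,0,0,15]
    - [0,0,-31,0,0,0,15]
    - [0,0,-34,0,0,0,15]
    - [0,0,-37,0,0,0,15]
    - [0,0,-40,0,0,0,15]
    - [0,0,-43,0,0,0,15]
    - [0,0,-43,0,0,0,15]

```text
t: 70.95
tcp_pos: [0.4109, -0.2555, 0.0505]
eef_rot: [3.126, 0.296, 0.0]
wrist_force: [0.1, -0.9, -0.6]
gripper_width: 0.0264
finger_force: 29.6
```

Threaded. Down to home (z ≈ 0.003).

carry_out:
  increments:
    - [0,0,-7,0,0,0,15]
    - [0,0,-14,0,0,0,15]
    - [0,0,-21,0,0,0,15]
    - [0,0,-28,0,0,0,15]
    - [0,0,-34,0,0,0,15]
    - [0,0,-40,0,0,0,15]
    - [0,0,-44,0,0,0,15]
    - [0,0,-47,0,0,0,15]
    - [0,0,-48,0,0,0,15]
    - [0,0,-48,0,0,0,15]

```text
t: 71.95
tcp_pos: [0.4112, -0.2556, 0.0031]
eef_rot: [3.126, 0.296, 0.001]
wrist_force: [-1.1, 1.2, 3.3]
gripper_width: 0.0259
finger_force: 29.9
```

carry_out:
  increments:
    - [0,0,0,0,0,0,38]
    - [0,0,0,0,0,0,38]
    - [0,0,15,0,0,0,38]
    - [0,0,45,0,0,0,38]
    - [0,0,80,0,0,0,38]
    - [2,15,105,0,0,-0.1,38]
    - [5,50,107,0,0,-0.2,38]
    - [9,90,107,0,0,-0.3,38]
    - [13,130,107,0,0,-0.4,40]
    - [15.8,160,107,0,0,-0.48,40]

```text
t: 72.95
tcp_pos: [0.4272, -0.0933, 0.1101]
eef_rot: [3.106, -0.458, 0.002]
wrist_force: [0.3, 0.8, -0.6]
gripper_width: 0.0401
finger_force: 0.0
```

carry_out:
  increments:
    - [0,2,0,0,0,0,40]
    - [0,2,0,0,0,0,40]
    - [0,2,0,0,0,0,40]
    - [0,2,0,0,0,0,40]
    - [0,2,0,0,0,0,40]
    - [0,2,0,0,0,0,40]
    - [0,2,0,0,0,0,40]
    - [0,2,0,0,0,0,40]
    - [0,2,0,0,0,0,40]
    - [0,2,0,0,0,0,40]

```text
t: 73.95
tcp_pos: [0.427, -0.0936, 0.1099]
eef_rot: [3.107, -0.455, 0.001]
wrist_force: [1.3, -0.8, 0.2]
gripper_width: 0.04
finger_force: 0.0
```

```bash
python3 - <<'E'
from h import *
s=sensors.observe(); print(s["tcp_pos"],2*np.arctan2(s["eef_rot"][1],s["eef_rot"][0]))
p=wristpic()
for l in("spring_small1","spring_large1"): print(l,[(np.round(d["xyz"],4).tolist(),round(d["conf"],2)) for d in cams.tip_of(l,p)[:4]])
E
```

```text
[ 0.42697945 -0.09364764  0.10985351] -0.2910797333393932
spring_small1 [([0.4065, -0.2578, 0.0123], 0.86), ([0.4263, -0.0957, 0.0016], 0.62)]
spring_large1 [([0.3622, 0.0697, 0.0045], 0.88), ([0.4328, -0.3281, 0.0165], 0.81), ([0.4851, -0.2329, 0.0133], 0.76)]
```

carry_out:
  increments:
    - [0,-0.5,-15,0,0,0,40]
    - [0,-0.5,-35,0,0,0,40]
    - [0,-0.5,-55,0,0,0,40]
    - [0,-0.5,-75,0,0,0,40]
    - [0,-0.5,-95,0,0,0,40]
    - [0,-0.5,-112,0,0,0,40]
    - [0,-0.5,-119,0,0,0,40]
    - [0,-0.5,-119,0,0,0,35]
    - [0,-0.5,-119,0,0,0,25]
    - [0,-0.5,-119,0,0,0,15]

```text
t: 75.1
tcp_pos: [0.4278, -0.0943, -0.0084]
eef_rot: [3.106, -0.455, 0.003]
wrist_force: [-0.1, 0.2, 0.1]
gripper_width: 0.026
finger_force: 29.5
```

carry_out:
  increments:
    - [0,0,0,0,0,0,15]
    - [0,0,0,0,0,0,15]
    - [0,0,0,0,0,0,15]
    - [0,0,0,0,0,0,15]
    - [0,0,0,0,0,0,15]
    - [0,0,15,0,0,0,15]
    - [0,0,45,0,0,0,15]
    - [0,0,80,0,0,0,15]
    - [0,0,103,0,0,0,15]
    - [0,0,103,0,0,0,15]

```text
t: 76.1
tcp_pos: [0.4297, -0.0946, 0.0967]
eef_rot: [3.105, -0.456, 0.011]
wrist_force: [0.7, -0.6, -0.4]
gripper_width: 0.0266
finger_force: 29.7
```

carry_out:
  increments:
    - [7,-20,0,0,0,0.08,15]
    - [15,-42,0,0,0,0.16,15]
    - [23,-65,0,0,0,0.24,15]
    - [31,-88,0,0,0,0.32,15]
    - [40,-112,0,0,0,0.4,15]
    - [49,-136,0,0,0,0.48,15]
    - [58,-160,0,0,0,0.56,15]
    - [67,-185,0,0,0,0.64,15]
    - [74,-206,0,0,0,0.71,15]
    - [76.6,-213.8,0,0,0,0.77,15]

```text
t: 77.1
tcp_pos: [0.5028, -0.3104, 0.0918]
eef_rot: [3.051, 0.745, -0.001]
wrist_force: [-0.0, -0.0, -0.3]
gripper_width: 0.026
finger_force: 29.7
```

carry_out:
  increments:
    - [0,0,0,0,0,0,15]
    - [0,0,0,0,0,0,15]
    - [0,0,0,0,0,0,15]
    - [0,0,0,0,0,0,15]
    - [0,0,0,0,0,0,15]
    - [0,0,0,0,0,0,15]
    - [0,0,0,0,0,0,15]
    - [0,0,0,0,0,0,15]
    - [0,0,0,0,0,0,15]
    - [0,0,0,0,0,0,15]

```text
t: 78.1
tcp_pos: [0.5036, -0.308, 0.0939]
eef_rot: [3.05, 0.745, 0.002]
wrist_force: [0.3, -0.7, 0.0]
gripper_width: 0.0262
finger_force: 29.7
```

```bash
python3 - <<'E'
from h import *
s=sensors.observe(); print(s["tcp_pos"],s["gripper_width"],2*np.arctan2(s["eef_rot"][1],s["eef_rot"][0])); print((np.array([.5036,-.3079])-np.array(s["tcp_pos"][:2]))*1e3)
E
```

```text
[ 0.50355067 -0.30798441  0.0938663 ] 0.026205946114983558 0.47878976973228626
[0.04933028 0.0844068 ]
```

carry_out:
  increments:
    - [0,0,-9,0,0,0,15]
    - [0,0,-17,0,0,0,15]
    - [0,0,-23,0,0,0,15]
    - [0,0,-28,0,0,0,15]
    - [0,0,-31,0,0,0,15]
    - [0,0,-34,0,0,0,15]
    - [0,0,-37,0,0,0,15]
    - [0,0,-40,0,0,0,15]
    - [0,0,-43,0,0,0,15]
    - [0,0,-43,0,0,0,15]

```text
t: 79.1
tcp_pos: [0.5032, -0.3078, 0.0504]
eef_rot: [3.051, 0.745, 0.001]
wrist_force: [-0.5, 1.3, -0.8]
gripper_width: 0.026
finger_force: 29.7
```

carry_out:
  increments:
    - [0,0,-7,0,0,0,15]
    - [0,0,-14,0,0,0,15]
    - [0,0,-21,0,0,0,15]
    - [0,0,-28,0,0,0,15]
    - [0,0,-34,0,0,0,15]
    - [0,0,-40,0,0,0,15]
    - [0,0,-44,0,0,0,15]
    - [0,0,-47,0,0,0,15]
    - [0,0,-48,0,0,0,15]
    - [0,0,-48,0,0,0,15]

```text
t: 80.1
tcp_pos: [0.5037, -0.308, 0.0032]
eef_rot: [3.05, 0.745, 0.002]
wrist_force: [-0.4, 0.4, 2.1]
gripper_width: 0.0263
finger_force: 29.9
```

carry_out:
  increments:
    - [0,0,0,0,0,0,38]
    - [0,0,0,0,0,0,38]
    - [0,0,0,0,0,0,38]
    - [0,0,15,0,0,0,38]
    - [0,0,45,0,0,0,38]
    - [0,0,80,0,0,0,38]
    - [-10,0,115,0,0,0,38]
    - [-30,0,150,0,0,0,38]
    - [-50,10,180,0,0,0,38]
    - [-60,20,200,0,0,0,38]

```text
t: 81.1
tcp_pos: [0.4429, -0.2886, 0.2063]
eef_rot: [3.048, 0.742, 0.004]
wrist_force: [-0.3, -0.4, 0.2]
gripper_width: 0.0382
finger_force: 0.0
```

```bash
python3 - <<'E'
from h import *
s=sensors.observe(); print(s["t"],s["tcp_pos"])
for n in("wrist","top","scene"):
  p=wristpic() if n=="wrist" else cams.grab_frame(n)
  for l in("spring_large1","spring_small1","keeper_knob","keeper_axis","plate_1"): print(n,l,[(np.round(d["xyz"],3).tolist(),round(d["conf"],2)) for d in cams.tip_of(l,p)[:4] if d["conf"]>.4])
E
```

```text
81.1 [ 0.44291662 -0.28856518  0.20631026]
wrist spring_large1 [([0.483, -0.232, 0.011], 0.92), ([0.434, -0.328, 0.012], 0.65)]
wrist spring_small1 [([0.412, -0.258, 0.013], 0.87), ([0.501, -0.312, 0.016], 0.78), ([0.459, -0.28, 0.0], 0.6)]
wrist keeper_knob []
wrist keeper_axis []
wrist plate_1 [([0.432, -0.327, 0.015], 0.43)]
top spring_large1 [([0.482, -0.24, 0.012], 0.65), ([0.36, 0.069, 0.002], 0.63), ([0.428, -0.328, 0.013], 0.41)]
top spring_small1 [([0.502, -0.304, 0.012], 0.65), ([0.414, -0.257, 0.016], 0.63)]
top keeper_knob [([0.59, -0.002, 0.132], 0.69)]
top keeper_axis [([0.582, 0.1, 0.093], 0.98)]
top plate_1 [([0.588, -0.039, 0.046], 0.51), ([0.588, 0.044, 0.048], 0.49)]
scene spring_large1 [([0.483, -0.235, 0.007], 0.71), ([0.362, 0.071, 0.001], 0.59), ([0.435, -0.329, 0.016], 0.5)]
scene spring_small1 [([0.412, -0.255, 0.013], 0.68), ([0.592, -0.037, 0.048], 0.68), ([0.497, -0.31, 0.008], 0.41)]
scene keeper_knob [([0.591, -0.001, 0.127], 0.61), ([0.728, 0.233, 0.0], 0.58), ([0.479, 0.306, -0.001], 0.42)]
scene keeper_axis [([0.584, 0.099, 0.09], 0.57)]
scene plate_1 [([0.583, 0.001, 0.046], 0.79), ([0.585, 0.047, 0.05], 0.66), ([0.594, -0.036, 0.048], 0.64), ([0.5, -0.311, 0.008], 0.53)]
```

```bash
python3 -c "
from bench import ctrl; print(ctrl.sign_off())"
```

```text
the job is handed in; nothing more can be done
None
```

The job is handed in after about 81 s of the 210 s: three plates stand in their own slots with the keeper swung back across them, and all four springs are home on rods of their size, confirmed by contact force and camera readings.

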